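# Tip the locating posts into the tray under the low shelf and hang up the scoop

### The arm

A 7-joint arm with a two-finger parallel gripper is mounted at the origin on a cart in front of the work surface, level with it; the furniture and walls round the work are solid. World frame = base frame: x ahead of the robot, y to its left, z up, the work surface at z = 0. Lengths are in m, angles in degrees, forces in N, time in s.
With the tool pointing down it reaches from about 0.375 to 0.925 m from the base axis. Payload 3.1 kg.
Tool frame: the origin (TCP) lies at the very end of the fingers, on their centre line; the grasp point (between the pads) lies robot.pinch_z behind it (robot.pinch_z is the distance from the TCP to the grasp point, in m); z points along the fingers, y is the direction in which the jaws open and shut (so a half turn about z gives the same grasp; the last joint's range is limited). The gripper opens to 85 mm and grips with 20 to 120 N. Pads are 22 mm wide; open, the fingers measure 114 mm over their backs; the gripper's body (76 mm by 85 mm) begins 54 mm behind the grasp point. The pads swing forward as they close: fully open they stand 13 mm farther back than shut.
Start: joints at [65.672, 21.939, 2.515, 91.553, -1.026, 66.532, -2.859], TCP at [0.209, -0.616, 0.201] pointing down, gripper open.
Joint ranges: [-149.38, 149.38], [-23.57, 123.04], [-84.95, 90], [0, 143.3], [-89.99, 269.99], [3.08, 112.72], [-163.45, 163.45]. Speed limits (degrees/s): [159.86, 159.86, 180, 180, 180, 180, 180].

### API

Orientations are given as [roll, pitch, yaw] about the fixed x, y, z axes, in that order (R = Rz(yaw) Ry(pitch) Rx(roll)).
In Python, from plant import robot gives the robot as it stands.
- The arm moves only by the tool move_arm, never from a script. Its argument "deltas" is a list of rows, each a list of 4 numbers: the shift along the world's x, y, z each as a share of 0.1 m, from -1 to 1, then the turn about the world's z as a share of pi/2 rad, from -1 to 1. A call has 1 to 8 rows; each row shifts and turns the commanded pose from where the row before left it; what a row does not reach is not made up. A row lasts 1/10 s, in which the tool goes at most 50 mm and 8.59 degrees, less where a joint would pass 70% of its speed; a pose out of reach is approached as far as the arm can. A call with a number of a shift or a turn outside -1 to 1 is refused whole. A call with a gripper value outside its range is refused whole. "jaw" is the gripper command: -1 is fully open, 1 is shut, values between are in proportion, set as the call begins (left out, the last holds). The fingers move at their own pace and stop on an object; "squeeze" is the grip in N (left out, the last holds). Time passes only in rows, so rows that do not move let the fingers close. It gives the time, the measured TCP pose, the force and the opening at its end, in the units of the state.
- robot.get_state(): the state, without advancing time (a new reading comes with each control period).
- robot.capture(name): name is "scene" or "top"; returns (picture, depth): 420x560x3 uint8, red, green, blue; 420x560 float32, m along the optical axis (not along the pixel's ray), 0 where there is no reading.
- robot.camera_model(name): a dict with "camera_matrix" (3x3 intrinsics, pixels), "pose" (4x4, takes a point from camera to world coordinates). Camera axes: x right, y down, z forward; pixel columns grow to the right and rows downward; lengths in m; the calibration is good to about 2 mm. A picture is of the moment at which its call begins. camera_model takes no time and is no camera call.
- robot.finish_job(): hands the job in, once; it reports no verdict.
Trained networks look in the newest picture that a camera, given by its name, has taken for a name from the list of things; names that differ only in an ending like _2 or _b are one class to them, and where a whole thing is asked for, a point or a joint stands for the part that bears it (a point fixed in the world has none). Each returns a list of dicts, best first, with "p" (0 to 1); they miss things now and then, are a little off and sometimes report something else, mostly with a low value. They report only what shows in the picture. A call takes as long as a camera call. They do not tell look-alikes from the thing itself.
- robot.find_in(camera, label): "box" ([left, top, right, bottom] in pixels, round what is visible of it).
The state is a dict: "time": time; "joint_pos": joint angles; "qd": joint speeds; "tau": joint torques, N m; "tool_pos": TCP position; "ee_rot": TCP orientation; "contact_force": force on the tool from outside, world axes, zero at the start; "torque": the same for the moment, N m; "grip_width": finger opening in m.
Only numpy, scipy, OpenCV 4.12 (cv2) and the standard library are available. Lean on these libraries where they do the work, as an engineer would, in place of code of your own. Each camera call takes 0.05 s, during which the arm holds its last target.

### The job

Three white plastic posts lie in the sheet-metal tipping scoop: without touching the posts with the fingers, tip them out of the scoop into the blue tray under the low bench shelf, leaving the tray where it stands and never driving anything hard against the shelf. Then hang the empty scoop on the screw in the slot on the shelf's right side, wherever in the slot the screw is set: pass its keyhole over the screw head, slide it down until it hangs on the slot's end, and let go. Leave the stopwatch and the round tin where they are.

Things in the scene. Friction and masses are not known exactly. Their poses are not given: they have to be found in the camera images.
- scoop: Tipping scoop of bent aluminium sheet 2.5 mm thick, 108 long x 85 wide x 42 mm high, loose, about 0.13 kg. Origin: centre of its underside; x to the open mouth, y to its left, z up. Flat floor from x -54 to +17 mm, then a ramp rises 27 deg to the lip, so posts roll out only when the mouth is tipped down more than 27 deg. Black grip bar at the back, from x -66 to -144 mm.
- scoop_grip (a point): Good grasping point of the scoop's grip: on the bar's centre line, 90 mm behind the scoop's origin and 37 mm above its underside. The bar is 16 mm wide (y), 26 mm high (z) and 78 mm long (x), and stands free over the table. Axes as the scoop's.
- scoop_lip (a point): Middle of the lower edge of the pouring lip, 54 mm ahead of the scoop's origin and 19 mm above its underside. Axes as the scoop's.
- scoop_keyhole (a point): Seated place of the keyhole in the upright ear on the scoop's left (+y) wall: where the screw's centre lies when hung, mid-sheet, at scoop (-26, 41, 57) mm. The slot is 8.4 mm wide, open down into a round hole of 20 mm diameter whose centre lies 22 mm below this point. The ear is 40 mm wide, 68 mm high over the underside. The empty scoop balances here. Axes as the scoop's.
- tray_blue: Shallow blue tray, loose, 90 (x) x 130 (y) x 26 mm high, walls 2 mm, floor 2 mm, under the shelf. Origin: centre of its underside. Its front wall is about 45 mm behind the shelf's front edge.
- riser: Low bench shelf, fixed: grey board 155 deep (x) x 260 wide (y) on two 10 mm aluminium side panels; the board's underside is 150 mm and its top 165 mm above the table, and a thin retaining strip along its front edge reaches 180 mm. Origin: at table height under the board's centre; x points from its open front (-77.5 mm) to its back, y to its left. Small things up to 40 mm high stand on its back half.
- screw_slot (a point): Middle of the upright slot in the outer face of the shelf's right panel, on that face, 45 mm behind the front edge, 110 mm over the table; axes as the shelf's. The hanging screw is clamped somewhere in this slot, its centre 95 to 125 mm over the table: its height is not reported, find it by touch or sight. It points to -y: shank 6 mm thick, 5.5 mm long, then a flat head 15 mm across, 4 mm thick.
- stopwatch: Grey stopwatch 50 x 62 x 19 mm, lying on the table before the shelf; a bystander. Origin: centre of its underside.
- screw_tin: Round white tin, 64 mm across, 25 mm high, on the table; a bystander. Origin: centre of its underside.
- post_0: White plastic locating post, 18 mm in diameter, 70 mm long, 20 g, the rearmost of three lying side by side across the scoop's floor, free to roll. Origin: its centre; its length runs along its y axis.
- post_1: White plastic locating post, 18 mm in diameter, 70 mm long, 20 g, the middle of three lying side by side across the scoop's floor, free to roll. Origin: its centre; its length runs along its y axis.
- post_2: White plastic locating post, 18 mm in diameter, 70 mm long, 20 g, the foremost of three lying side by side across the scoop's floor, free to roll. Origin: its centre; its length runs along its y axis.
Mind the look-alikes: they are no part of the job. What is shaped like the post_1 but purple is not meant.

How it is judged (in metres and radians):
On the way, in this order (a step that is already met when the one before it is completed fails the run):
1. all three posts lie in the blue tray (x of post_0 in the frame of tray_blue between -0.045 and 0.045 m and y of post_0 in the frame of tray_blue between -0.065 and 0.065 m and z of post_0 in the frame of tray_blue between 0.005 and 0.032 m and x of post_1 in the frame of tray_blue between -0.045 and 0.045 m and y of post_1 in the frame of tray_blue between -0.065 and 0.065 m and z of post_1 in the frame of tray_blue between 0.005 and 0.032 m and x of post_2 in the frame of tray_blue between -0.045 and 0.045 m and y of post_2 in the frame of tray_blue between -0.065 and 0.065 m and z of post_2 in the frame of tray_blue between 0.005 and 0.032 m), for 0.2 s.
2. the scoop's keyhole is over the screw head, its ear against the panel (x of scoop_keyhole in the frame of screw_slot between -0.006 and 0.006 m and y of scoop_keyhole in the frame of screw_slot above -0.007 m and z of scoop_keyhole in the frame of screw_slot between -0.021 and 0.021 m and angle between scoop's own z axis and vertical below 0.3 rad), for 0.2 s.
At the end, for the whole second after the job is handed in: All three posts lie at rest in the blue tray (centres within its outline, under 32 mm over its underside); the scoop hangs released and at rest, its keyhole over the screw: the seated point within 7 mm of the panel and 6 mm of the slot's line, 89 to 131 mm over the table; it leans under 17 degrees (all of step 1 and all of step 2 and linear speed of each of post_0, post_1, post_2, scoop below 0.03 m/s and contact force between the fingers and scoop below 0.1 N); the robot touches nothing.
It fails at once if the fingers touch a post (contact force between the fingers and post_0 above 0.5 N or contact force between the fingers and post_1 above 0.5 N or contact force between the fingers and post_2 above 0.5 N).
It fails at once if the blue tray is shifted more than 25 mm (distance of tray_blue from where it was at the start of the episode above 0.025 m).
It fails at once if anything strikes or presses the shelf with more than 40 N (contact force between anything else and riser above 40 N).
It fails at once if the stopwatch or the round tin is shifted more than 20 mm (distance of any of stopwatch, screw_tin from where it was at the start of the episode above 0.02 m).
It also fails if it takes over 54 s, if anything falls off the work surface, if the arm or the gripper's body presses on something with over 40 N, if the wrist force passes 120 N, or if a joint passes its speed limit or range.

## Working session

There is one attempt and no reset: what is moved stays moved. The work goes in short steps, Python scripts to look and compute and a tool call to move; the robot and the scene stay as the last step left them, time stands still between calls to the robot, and variables do not carry over. Pictures are saved under pics/ and viewed, and the job is handed in when it is done.

Besides the shell and the picture viewer there is one more tool, called after ">>>" by a JSON object that holds its "op" and its "data", one argument or row to a line. move_arm: Moves the arm, as the interface text tells. Its arguments: {"type":"object","properties":{"deltas":{"type":"array","items":{"type":"array","items":{"type":"number","minimum":-1,"maximum":1}}},"jaw":{"type":"number"},"squeeze":{"type":"number"}},"required":["deltas"]}

```bash
mkdir -p pics; ls; cat > h.py <<'E'
import numpy as np, cv2, json
from plant import robot
def cap(n,fn):
    im,d=robot.capture(n); cv2.imwrite(f'pics/{fn}.png',im[:,:,::-1]); np.save(f'pics/{fn}_d.npy',d); return im,d
def w(n,d,u,v):
    m=robot.camera_model(n);K=np.array(m['camera_matrix']);T=np.array(m['pose'])
    z=d[int(round(v)),int(round(u))]
    p=np.array([(u-K[0,2])/K[0,0]*z,(v-K[1,2])/K[1,1]*z,z,1]);return (T@p)[:3]
def cloud(n,d):
    m=robot.camera_model(n);K=np.array(m['camera_matrix']);T=np.array(m['pose'])
    v,u=np.indices(d.shape);P=np.stack([(u-K[0,2])/K[0,0]*d,(v-K[1,2])/K[1,1]*d,d,np.ones_like(d)],-1)
    P=P@T.T; P=P[...,:3]; P[d==0]=np.nan; return P
def proj(n,p):
    m=robot.camera_model(n);K=np.array(m['camera_matrix']);T=np.linalg.inv(np.array(m['pose']))
    q=K@(T@np.r_[p,1])[:3];return q[:2]/q[2]
E
python3 - <<'E'
from h import *
for n in ('scene','top'):
    im,d=cap(n,n+'0'); print(np.array(robot.camera_model(n)['pose']).round(3).tolist())
    for l in ['scoop','tray_blue','riser','stopwatch','screw_tin','post_0','screw_slot','scoop_keyhole']:
        try: print(n,l,[(np.round(r['box']).tolist(),round(r['p'],2)) for r in robot.find_in(n,l)])
        except Exception as e: print(n,l,e)
print(robot.get_state(), robot.pinch_z)
E
```

```text
pics
[[-0.792, -0.412, 0.452, 0.151], [-0.611, 0.521, -0.596, 0.606], [0.01, -0.748, -0.664, 0.687], [0.0, 0.0, 0.0, 1.0]]
scene scoop [([306.0, 161.0, 377.0, 215.0], 0.83)]
scene tray_blue [([181.0, 234.0, 247.0, 289.0], 0.7)]
scene riser [([114.0, 157.0, 276.0, 332.0], 0.81)]
scene stopwatch [([316.0, 261.0, 350.0, 290.0], 0.97)]
scene screw_tin [([251.0, 299.0, 289.0, 330.0], 0.9), ([328.0, 181.0, 348.0, 187.0], 0.44)]
scene post_0 [([299.0, 203.0, 322.0, 227.0], 0.63), ([336.0, 180.0, 348.0, 190.0], 0.39)]
scene screw_slot [([112.0, 156.0, 273.0, 330.0], 0.9)]
scene scoop_keyhole [([310.0, 166.0, 380.0, 215.0], 0.78)]
[[0.411, -0.868, 0.279, 0.272], [-0.912, -0.389, 0.132, -0.073], [-0.006, -0.309, -0.951, 1.102], [0.0, 0.0, 0.0, 1.0]]
top scoop [([334.0, 226.0, 413.0, 307.0], 0.88)]
top tray_blue []
top riser [([145.0, 81.0, 300.0, 217.0], 0.56)]
top stopwatch [([229.0, 260.0, 266.0, 289.0], 0.71)]
top screw_tin [([168.0, 215.0, 204.0, 250.0], 0.62)]
top post_0 [([311.0, 225.0, 338.0, 251.0], 0.76), ([364.0, 250.0, 391.0, 277.0], 0.71), ([370.0, 248.0, 398.0, 273.0], 0.57), ([360.0, 258.0, 386.0, 288.0], 0.48)]
top screw_slot [([143.0, 78.0, 296.0, 218.0], 0.94)]
top scoop_keyhole [([332.0, 225.0, 417.0, 310.0], 0.67)]
{'time': 0.9, 'joint_pos': array([65.67064638, 21.93800662,  2.51653896, 91.55163334, -1.02545121,
       66.53179335, -2.8600289 ]), 'qd': array([ 0.06114339, -0.0301625 , -0.14886731,  0.01996734,  0.00484445,
       -0.04734566, -0.00169162]), 'tau': array([ 1.93305173e-04, -4.33431959e+01,  1.02327246e+00, -2.49924588e+01,
        1.05254640e-02,  1.80320101e-03,  2.96660723e-06]), 'tool_pos': array([ 0.20868967, -0.61560512,  0.20078619]), 'ee_rot': array([ 1.79998970e+02, -7.52245311e-04,  1.87264074e+01]), 'contact_force': array([-0.10768524,  0.51415041, -0.2044121 ]), 'torque': array([ 0.02322988, -0.00483193,  0.05495697]), 'grip_width': 0.08564396953228927} 0.0187
```

```bash
python3 - <<'E'
import cv2
a=cv2.imread('pics/scene0.png');b=cv2.imread('pics/top0.png')
cv2.imwrite('pics/s_crop.png',cv2.resize(a[140:350,100:400],None,fx=2.66,fy=2.66))
cv2.imwrite('pics/t_crop.png',cv2.resize(b[70:320,130:430],None,fx=2.4,fy=2.4))
E
```

```text
(no output)
```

View pics/s_crop.png

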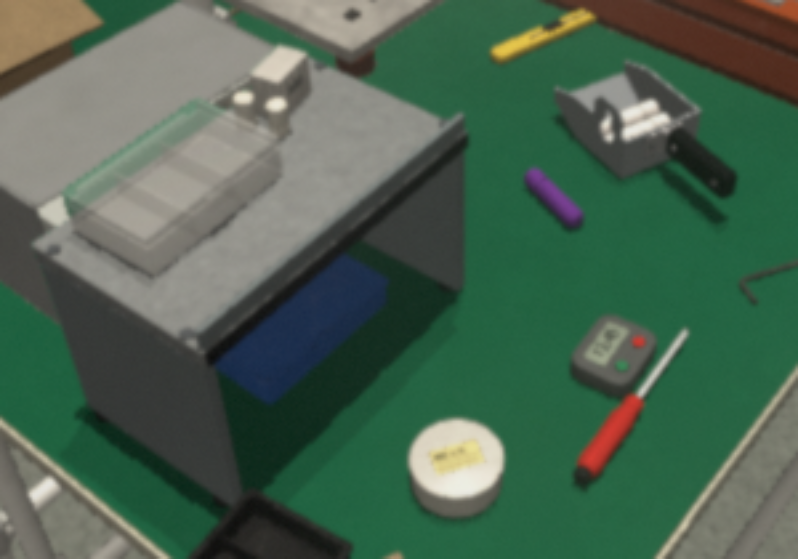

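View pics/t_crop.png

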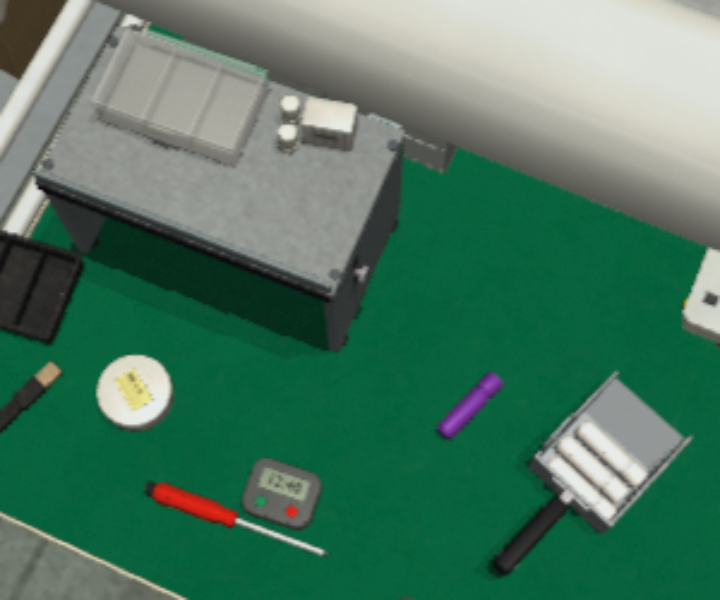

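View pics/scene0.png

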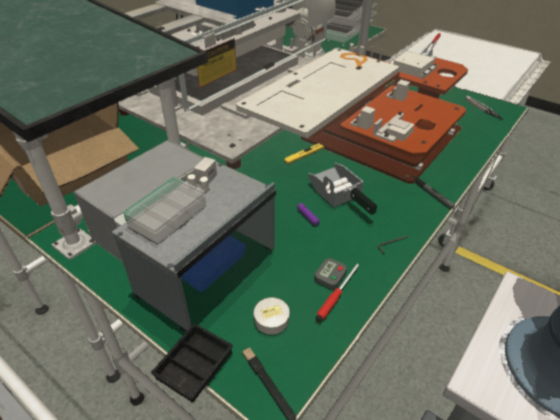

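```bash
python3 - <<'E'
from h import *
d=np.load('pics/top0_d.npy');P=cloud('top',d); im=cv2.imread('pics/top0.png')
Q=P.reshape(-1,3)
ds=np.load('pics/scene0_d.npy');S=cloud('scene',ds);QS=S.reshape(-1,3)
# table
print('table z top/scene',np.nanmedian(P[200:230,240:300,2]))
# riser board region
u0,v0=130,70
def crop(cu,cv,s=2.4): return 130+cu/s,70+cv/s
for nm,c in dict(screw=(362,272),shaft_front=(340,350),topRF=(330,290),topLF=(40,180),scoopbar_end=(503,568),bar_root=(562,500)).items():
    u,v=crop(*c); print(nm,(u,v),w('top',d,u,v).round(4))
ue,ve=[int(round(x)) for x in crop(362,272)]
for v in range(ve-5,ve+6): print(v,[tuple(P[v,u].round(3)) for u in range(ue-4,ue+5)])
for nm,QQ in (('top',Q),('scene',QS)):
    b=QQ[(abs(QQ[:,2]-0.165)<0.004)&(QQ[:,0]>0.3)]
    r=cv2.minAreaRect(b[:,:2].astype(np.float32)); print(nm,len(b),r,np.median(b[:,2]))
    b=QQ[(abs(QQ[:,2]-0.18)<0.004)]
    print(nm,len(b),cv2.minAreaRect(b[:,:2].astype(np.float32)))
E
```

```text
table z top/scene 0.0012218733460795939
screw (280.83333333333337, 183.33333333333334) [0.6042 0.0815 0.1183]
shaft_front (271.6666666666667, 215.83333333333334) [0.5675 0.0872 0.0011]
topRF (267.5, 190.83333333333334) [0.5647 0.0907 0.1651]
topLF (146.66666666666666, 145.0) [0.5529 0.339  0.171 ]
scoopbar_end (339.58333333333337, 306.6666666666667) [ 0.4398 -0.1178  0.0511]
bar_root (364.1666666666667, 278.33333333333337) [ 0.5126 -0.1415  0.0453]
178 [(np.float64(0.605), np.float64(0.09), np.float64(0.135)), (np.float64(0.61), np.float64(0.09), np.float64(0.124)), (np.float64(0.615), np.float64(0.091), np.float64(0.111)), (np.float64(0.621), np.float64(0.091), np.float64(0.097)), (np.float64(0.625), np.float64(0.091), np.float64(0.087)), (np.float64(0.631), np.float64(0.091), np.float64(0.075)), (np.float64(0.636), np.float64(0.091), np.float64(0.06)), (np.float64(0.641), np.float64(0.091), np.float64(0.048)), (np.float64(0.648), np.float64(0.092), np.float64(0.031))]
179 [(np.float64(0.605), np.float64(0.09), np.float64(0.132)), (np.float64(0.61), np.float64(0.09), np.float64(0.11
[... 5014 characters left out ...]
p.float64(0.016)), (np.float64(0.635), np.float64(0.091), np.float64(0.003)), (np.float64(0.637), np.float64(0.089), np.float64(-0.0)), (np.float64(0.637), np.float64(0.087), np.float64(0.004))]
top 6197 ((0.781842052936554, -0.006820559501647949), (0.26435133814811707, 0.8426018953323364), 33.281585693359375) 0.16605377798638665
top 978 ((0.7874652743339539, -0.003808945417404175), (0.20099978148937225, 0.8298424482345581), 42.90898132324219)
scene 5544 ((0.933794379234314, -0.2353993058204651), (0.4825765788555145, 1.3572521209716797), 19.824398040771484) 0.16406353489880432
scene 1234 ((0.8668871521949768, -0.2697827219963074), (0.4070262908935547, 1.3508130311965942), 14.822839736938477)
```

```bash
python3 - <<'E'
import cv2
b=cv2.imread('pics/top0.png')
cv2.imwrite('pics/t_screw.png',cv2.resize(b[140:230,240:330],None,fx=6.5,fy=6.5,interpolation=cv2.INTER_CUBIC))
cv2.imwrite('pics/t_scoop.png',cv2.resize(b[215:320,320:430],None,fx=5.6,fy=5.6,interpolation=cv2.INTER_CUBIC))
E
```

```text
(no output)
```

View pics/t_screw.png

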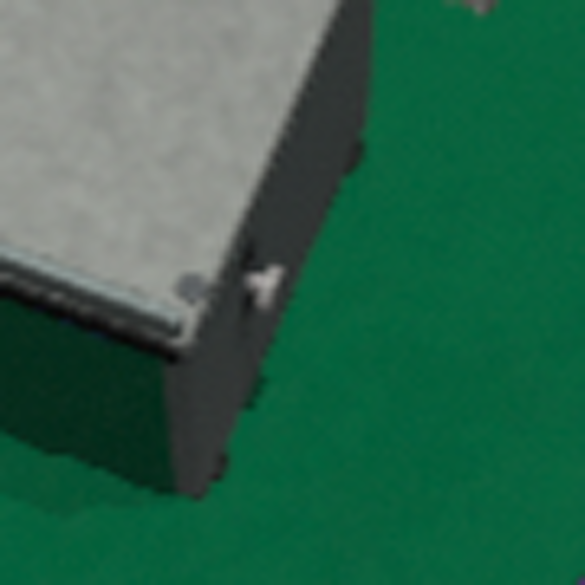

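View pics/t_scoop.png

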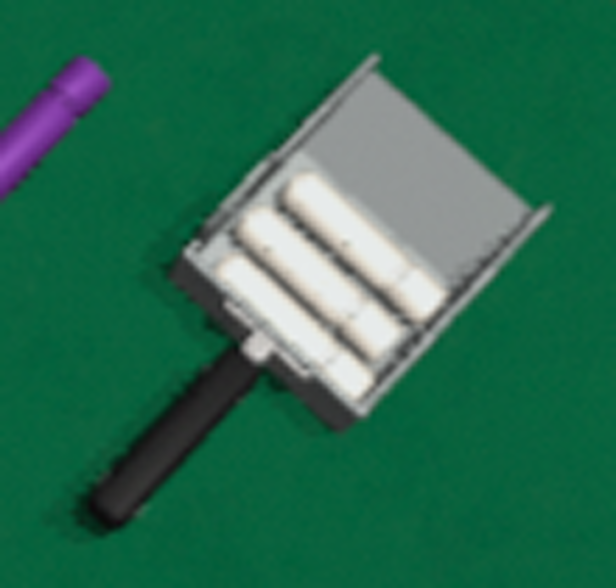

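```bash
cat > fit.py <<'E'
from h import *
d=np.load('pics/top0_d.npy');P=cloud('top',d);Q=P.reshape(-1,3);I=cv2.imread('pics/top0.png')
ds=np.load('pics/scene0_d.npy');S=cloud('scene',ds);QS=S.reshape(-1,3);IS=cv2.imread('pics/scene0.png')
# panel face
m=(Q[:,0]>.57)&(Q[:,0]<.70)&(abs(Q[:,1]-.09)<.006)&(Q[:,2]>.02)&(Q[:,2]<.145)
b=Q[m];c=np.polyfit(b[:,0],b[:,1],1)
for _ in range(5):
    r=b[:,1]-np.polyval(c,b[:,0]); k=abs(r)<.0015; c=np.polyfit(b[k,0],b[k,1],1)
print('panel',len(b),k.sum(),c,'yaw',np.degrees(np.arctan(c[0])),'y@.605',np.polyval(c,.605), r[k].std())
# front edge: strip z~.18
for nm,QQ in (('top',Q),('scene',QS)):
    b=QQ[(QQ[:,2]>.17)&(QQ[:,2]<.186)&(QQ[:,0]>.5)&(QQ[:,0]<.59)&(QQ[:,1]>.07)&(QQ[:,1]<.36)]
    if len(b)>10:
        c2=np.polyfit(b[:,1],b[:,0],1); print(nm,'strip',len(b),c2,'yaw',-np.degrees(np.arctan(c2[0])),b.min(0),b.max(0),b[:,2].mean())
    b=QQ[(abs(QQ[:,2]-.165)<.004)&(QQ[:,0]>.5)&(QQ[:,0]<.75)&(QQ[:,1]>.05)&(QQ[:,1]<.37)]
    print(nm,'board',len(b),np.percentile(b,[0.2,99.8],axis=0).round(4).tolist(),cv2.minAreaRect(b[:,:2].astype(np.float32)))
# tray: blue pixels
for nm,PP,II in (('top',P,I),('scene',S,IS)):
    B=II.astype(int);m=(B[...,0]>B[...,1]+20)&(B[...,0]>B[...,2]+30)&(PP[...,2]<.06)&(PP[...,0]>.5)&(PP[...,0]<.8)&(PP[...,1]>.07)&(PP[...,1]<.36)
    b=PP[m]
    if len(b)>20:
        print(nm,'tray',len(b),np.percentile(b,[0,1,50,99,100],axis=0).round(3).tolist())
        t=b[(b[:,2]<.02)];print('floor/frontwall')
        f=b[(b[:,2]>.005)&(b[:,2]<.022)]
        t=b[b[:,2]>.022]; print(len(t), cv2.minAreaRect(t[:,:2].astype(np.float32)))
E
python3 fit.py
```

```text
panel 524 517 [0.03364768 0.06976552] yaw 1.927143234935252 y@.605 0.09012236708358029 0.0002890296219671701
top strip 559 [-0.03150889  0.56583791] yaw 1.804729166136111 [0.55251153 0.08944391 0.17002633] [0.58881901 0.34512288 0.18563045] 0.17845066305875257
top board 5983 [[0.5512, 0.0897, 0.1612], [0.7126, 0.3505, 0.169]] ((0.6324806213378906, 0.22081249952316284), (0.15848177671432495, 0.26078054308891296), 2.1991217136383057)
scene strip 689 [-0.03198363  0.56449428] yaw 1.8319026731523391 [0.55167389 0.09056049 0.17000865] [0.5645914  0.3464314  0.18127625] 0.1762262127341786
scene board 5165 [[0.5503, 0.0914, 0.1611], [0.7058, 0.3521, 0.1689]] ((0.6316512227058411, 0.22099968791007996), (0.15836308896541595, 0.26076480746269226), 1.9387140274047852)
scene tray 1514 [[0.597, 0.138, -0.003], [0.598, 0.14, -0.002], [0.63, 0.204, 0.002], [0.663, 0.272, 0.026], [0.665, 0.274, 0.028]]
floor/frontwall
226 ((0.6209989190101624, 0.20574095845222473), (0.048200663179159164, 0.13626639544963837), 1.7217079401016235)
```

```bash
cat > scoopfit.py <<'E'
from h import *
from scipy.optimize import least_squares
def hts(QQ,x0,x1,y0,y1):
    return QQ[(QQ[:,0]>x0)&(QQ[:,0]<x1)&(QQ[:,1]>y0)&(QQ[:,1]<y1)&(QQ[:,2]>.008)&(QQ[:,2]<.09)]
# signed-dist to union of boxes model
boxes=[((-54,17),(-42.5,42.5),(0,2.5)),((-54,54),(40,42.5),(0,42)),((-54,54),(-42.5,-40),(0,42)),((-54,-51.5),(-42.5,42.5),(0,42)),
((-46,-6),(40,42.5),(20,68)),((-144,-66),(-8,8),(24,50)),((-66,-54),(-6,6),(30,44))]
def sd(p):
    D=[]
    for b in boxes:
        lo=np.array([c[0] for c in b])/1e3;hi=np.array([c[1] for c in b])/1e3
        q=np.maximum(np.maximum(lo-p,p-hi),0);D.append(np.linalg.norm(q,axis=1))
    # ramp
    x=p[:,0];t=(x-.017)/.037;zr=.019*t
    q=np.where((x>.017)&(x<.056)&(abs(p[:,1])<.0425),np.maximum(abs(p[:,2]-zr-.0015)-.0015,0),1);D.append(q)
    # posts
    for px in (-42,-23.5,-5):
        D.append(np.where(abs(p[:,1])<.036,abs(np.hypot(p[:,0]-px/1e3,p[:,2]-.0115)-.009),1))
    return np.min(D,axis=0)
def fit(b,x0):
    f=lambda s:np.minimum(sd(tr(b,s)),.02)
    return least_squares(f,x0,loss='soft_l1',f_scale=.002,x_scale=[.01,.01,.1])
def tr(b,s):
    c,n=np.cos(s[2]),np.sin(s[2]);q=b-np.array([s[0],s[1],0]);return np.c_[c*q[:,0]+n*q[:,1],-n*q[:,0]+c*q[:,1],q[:,2]]
if __name__=='__main__':
  for nm in ('top','scene'):
    Q=cloud(nm,np.load(f'pics/{nm}0_d.npy')).reshape(-1,3)
    b=hts(Q,.42,.66,-.24,-.08); print(nm,len(b),b.min(0),b.max(0))
    y=np.radians(-18)
    for y in np.radians([-18]):
        g=np.array([.476+.105*np.cos(y),-.13+.105*np.sin(y),y])
        r=fit(b,g); s=r.x; e=sd(tr(b,s)); print(nm,s[:2].round(4),np.degrees(s[2]).round(2),'cost',r.cost,'med err',np.median(e),np.mean(e<.004))
E
python3 scoopfit.py
```

```text
top 2156 [ 0.43755691 -0.22114575  0.00804856] [ 0.65546258 -0.10234227  0.07128174]
top [ 0.5743 -0.1627] -19.77 cost 0.004465594071548343 med err 0.0015376714792991763 0.8668831168831169
scene 1575 [ 0.43647587 -0.22203219  0.00800044] [ 0.63833147 -0.10401361  0.0677407 ]
scene [ 0.5725 -0.162 ] -20.07 cost 0.0009041770161048794 med err 0.0 0.9644444444444444
```

```bash
python3 - <<'E'
from h import *
d=np.load('pics/top0_d.npy')
for n,(u,v) in dict(stop=(247,275),tin=(186,232),purA=(318,247),purB=(336,229),sdrv=(230,288)).items(): print(n,w('top',d,u,v).round(3))
I=cv2.imread('pics/top0.png')
x0,y0,s=262,165,16
a=np.radians(1.9);ex=np.array([np.cos(a),np.sin(a),0]);ey=np.array([-np.sin(a),np.cos(a),0]);
out=[]
for z in (.104,.110,.114,.118):
    big=cv2.resize(I[y0:y0+36,x0:x0+36],None,fx=s/2,fy=s/2,interpolation=cv2.INTER_CUBIC)
    for off,col in ((-.0055,(0,255,255)),(-.0095,(0,0,255))):
        t=np.linspace(0,2*np.pi,40)
        pts=[proj('top',np.array([.6038,.0901,z])+ey*off+.0075*(ex*np.cos(k)+np.array([0,0,1])*np.sin(k))) for k in t]
        pts=((np.array(pts)-[x0,y0]+.5)*s/2).astype(np.int32); cv2.polylines(big,[pts],True,col,1)
    cv2.putText(big,str(z),(5,15),0,.5,(255,255,255));out.append(big)
cv2.imwrite('pics/screwfit.png',np.vstack([np.hstack(out[:2]),np.hstack(out[2:])]))
E
```

```text
stop [0.427 0.078 0.019]
tin [0.455 0.232 0.028]
purA [ 0.541 -0.032  0.018]
purB [ 0.592 -0.051  0.019]
sdrv [0.389 0.1   0.01 ]
```

View pics/screwfit.png

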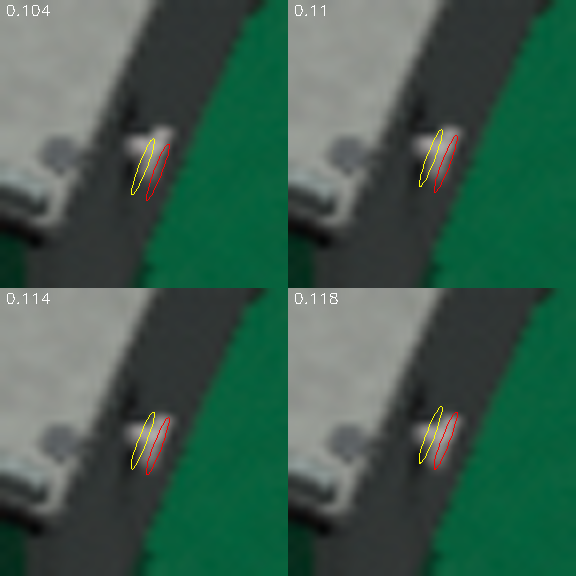

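>>> {"op": "move_arm", "data": {
  "deltas": [
    [0.1, 0.2, 0, -0.03],
    [0.22, 0.41, -0.04, -0.036],
    [0.22, 0.41, -0.04, -0.036],
    [0.22, 0.41, -0.04, -0.036],
    [0.22, 0.41, -0.04, -0.036],
    [0.22, 0.41, -0.04, -0.036],
    [0.22, 0.41, -0.04, -0.036],
    [0.22, 0.41, -0.04, -0.036]
  ],
  "jaw": -1
}}

```text
time: 1.7
tool_pos: [0.3735, -0.307, 0.1731]
ee_rot: [180.0, -0.1, -6.8]
contact_force: [0.4, -0.1, -0.6]
grip_width: 0.0856
```

>>> {"op": "move_arm", "data": {
  "deltas": [
    [0.22, 0.41, -0.04, -0.036],
    [0.22, 0.41, -0.04, -0.036],
    [0.22, 0.41, -0.04, -0.036],
    [0.22, 0.41, -0.04, -0.036],
    [0.12, 0.26, -0.04, -0.004],
    [0, 0, 0, 0]
  ]
}}

```text
time: 2.3
tool_pos: [0.4747, -0.1126, 0.1528]
ee_rot: [-179.8, -0.0, -19.4]
contact_force: [-0.7, 1.0, -0.1]
grip_width: 0.0852
```

>>> {"op": "move_arm", "data": {
  "deltas": [
    [0, -0.138, -0.15, -0.006],
    [0, 0, -0.4, 0],
    [0, 0, -0.4, 0],
    [0, 0, -0.25, 0],
    [0, 0, -0.1, 0],
    [0, 0, 0, 0]
  ]
}}

```text
time: 2.9
tool_pos: [0.4712, -0.133, 0.0217]
ee_rot: [180.0, 0.2, -20.6]
contact_force: [-0.6, -0.3, 0.9]
grip_width: 0.0855
```

```bash
python3 - <<'E'
from h import *
for n in ('scene','top'):
    cap(n,n+'1')
a=cv2.imread('pics/scene1.png')[130:290,250:430];b=cv2.imread('pics/top1.png')[200:320,310:440]
cv2.imwrite('pics/g1.png',np.hstack([cv2.resize(a,(400,356)),cv2.resize(b,(386,356))]))
s=robot.get_state();print(s['tool_pos'],s['ee_rot'],s['contact_force'])
E
```

```text
[ 0.47385632 -0.1331772   0.02391092] [-1.79997844e+02 -1.28699398e-01 -2.05529076e+01] [ 0.46155931 -0.4633827   0.30662583]
```

View pics/g1.png

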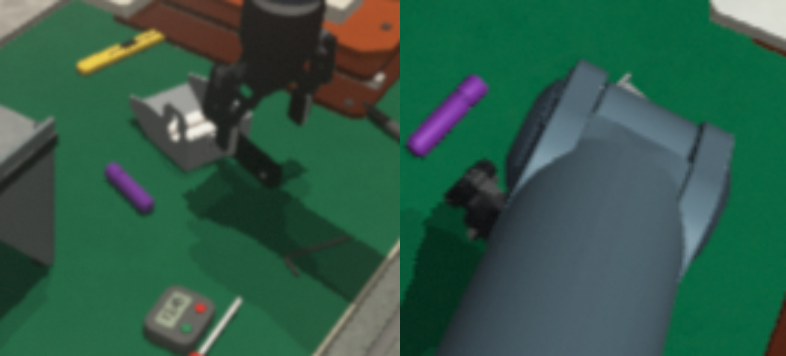

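>>> {"op": "move_arm", "data": {
  "deltas": [
    [0, 0.06, -0.05, 0.006],
    [0, 0, 0, 0]
  ]
}}

```text
time: 3.2
tool_pos: [0.4735, -0.1255, 0.0186]
ee_rot: [-180.0, -0.1, -19.9]
contact_force: [-0.5, 1.1, 0.5]
grip_width: 0.0853
```

>>> {"op": "move_arm", "data": {
  "deltas": [
    [0, 0, 0, 0],
    [0, 0, 0, 0],
    [0, 0, 0, 0],
    [0, 0, 0, 0],
    [0, 0, 0, 0],
    [0, 0, 0, 0]
  ],
  "jaw": 1,
  "squeeze": 40
}}

```text
time: 3.8
tool_pos: [0.4726, -0.1265, 0.0179]
ee_rot: [180.0, 0.0, -20.0]
contact_force: [-1.1, 0.1, 0.8]
grip_width: 0.0134
```

>>> {"op": "move_arm", "data": {
  "deltas": [
    [0, 0, 0.03, 0],
    [0, 0, 0.06, 0],
    [0, 0, 0.1, 0],
    [0, 0, 0.15, 0],
    [0, 0, 0.15, 0],
    [0, 0, 0.08, 0],
    [0, 0, 0.03, 0],
    [0, 0, 0, 0]
  ]
}}

```text
time: 4.6
tool_pos: [0.4727, -0.1264, 0.0781]
ee_rot: [180.0, -0.0, -20.0]
contact_force: [0.2, 0.4, -3.5]
grip_width: 0.0131
```

```bash
python3 - <<'E'
from h import *
cap('scene','scene2')
a=cv2.imread('pics/scene2.png')[130:290,250:430]
cv2.imwrite('pics/g2.png',cv2.resize(a,None,fx=4,fy=3.5))
s=robot.get_state();print(s['tool_pos'],s['ee_rot'],s['contact_force'],s['torque'],s['grip_width'])
E
```

```text
[ 0.47222212 -0.12632849  0.0775499 ] [ 1.79993030e+02  3.60380142e-02 -1.99739525e+01] [ 0.0036515  -0.09704303 -2.73536643] [0.10974084 0.17797977 0.00028556] 0.012901937807952695
```

View pics/g2.png

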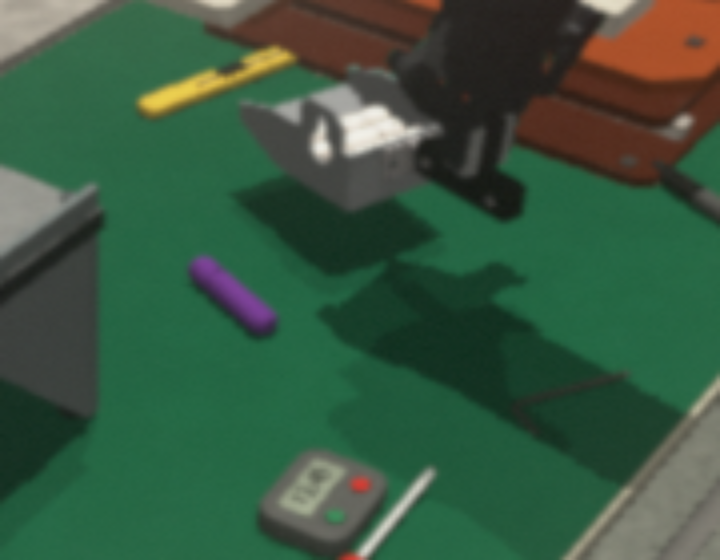

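>>> {"op": "move_arm", "data": {
  "deltas": [
    [-0.05, 0.03, 0, 0],
    [-0.1, 0.06, 0, 0.01],
    [-0.13, 0.09, 0, 0.015],
    [-0.14, 0.13, 0, 0.02],
    [-0.14, 0.15, 0, 0.02],
    [-0.13, 0.17, 0, 0.02],
    [-0.1, 0.18, 0, 0.02],
    [-0.08, 0.18, 0, 0.02]
  ]
}}

```text
time: 5.45
tool_pos: [0.3839, -0.0262, 0.0774]
ee_rot: [180.0, 0.1, -8.6]
contact_force: [1.0, 0.6, -2.0]
grip_width: 0.013
```

>>> {"op": "move_arm", "data": {
  "deltas": [
    [-0.06, 0.19, 0, 0.02],
    [-0.04, 0.2, 0, 0.02],
    [0, 0.2, 0, 0.02],
    [0, 0.2, 0, 0.02],
    [0, 0.2, 0, 0.02],
    [0, 0.2, 0, 0.018],
    [0, 0.2, 0, 0],
    [0, 0.2, 0, 0]
  ]
}}

```text
time: 6.25
tool_pos: [0.376, 0.1338, 0.0779]
ee_rot: [-180.0, -0.0, 2.0]
contact_force: [0.2, 0.1, -1.2]
grip_width: 0.0131
```

>>> {"op": "move_arm", "data": {
  "deltas": [
    [0, 0.19, 0, 0],
    [0, 0.16, 0, 0],
    [0, 0.12, 0, 0],
    [0, 0.08, 0, 0],
    [0, 0.04, 0, 0],
    [0, 0, 0, 0]
  ]
}}

```text
time: 6.85
tool_pos: [0.3757, 0.1914, 0.0777]
ee_rot: [-180.0, 0.0, 2.0]
contact_force: [-0.1, 0.1, -1.6]
grip_width: 0.013
```

>>> {"op": "move_arm", "data": {
  "deltas": [
    [0.05, 0.01, 0, 0],
    [0.1, 0.01, 0, 0],
    [0.14, 0.01, 0, 0],
    [0.16, 0.01, 0, 0],
    [0.17, 0.01, 0, 0],
    [0.17, 0.01, 0, 0],
    [0.16, 0.01, 0, 0],
    [0.13, 0.01, 0, 0]
  ]
}}

```text
time: 7.65
tool_pos: [0.4863, 0.1979, 0.0777]
ee_rot: [-180.0, -0.1, 1.8]
contact_force: [-1.4, 0.1, -0.9]
grip_width: 0.0133
```

>>> {"op": "move_arm", "data": {
  "deltas": [
    [0.1, 0.01, 0, 0],
    [0.08, 0.005, 0, 0],
    [0.04, 0, 0, 0],
    [0, 0, 0.05, 0],
    [0, 0, 0.08, 0],
    [0, 0, 0.04, 0],
    [0, 0, 0, 0]
  ],
  "squeeze": 25
}}

```text
time: 8.35
tool_pos: [0.5062, 0.2007, 0.0962]
ee_rot: [-180.0, -0.1, 1.9]
contact_force: [0.3, -0.3, -1.6]
grip_width: 0.0132
```

```bash
python3 - <<'E'
from h import *
cap('scene','scene3')
a=cv2.imread('pics/scene3.png')[100:340,80:380]
cv2.imwrite('pics/g3.png',cv2.resize(a,None,fx=2.5,fy=2.5))
s=robot.get_state();print(s['tool_pos'],s['ee_rot'],s['contact_force'],s['torque'],s['grip_width'])
E
```

```text
[0.50590999 0.20039802 0.095629  ] [-1.79987561e+02 -8.92650080e-02  1.91829174e+00] [-0.26261386 -0.87178739 -2.15773594] [0.00067973 0.16240589 0.02468109] 0.013076082546078591
```

View pics/g3.png

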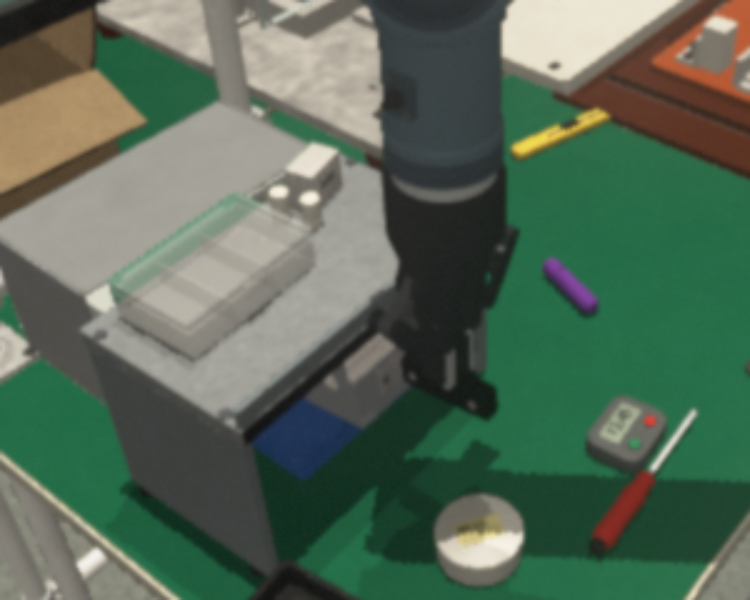

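>>> {"op": "move_arm", "data": {
  "deltas": [
    [0, 0, 0.03, 0],
    [0, 0, 0.03, 0],
    [0, 0, 0.03, 0],
    [0, 0, 0.03, 0]
  ]
}}

```text
time: 8.8
tool_pos: [0.5057, 0.2001, 0.107]
ee_rot: [-180.0, 0.0, 1.9]
contact_force: [0.6, 0.3, -1.9]
grip_width: 0.0133
```

>>> {"op": "move_arm", "data": {
  "deltas": [
    [0, 0, 0.03, 0],
    [0, 0, 0.03, 0],
    [0, 0, 0.03, 0],
    [0, 0, 0.03, 0],
    [0, 0, 0, 0]
  ]
}}

```text
time: 9.3
tool_pos: [0.5065, 0.2007, 0.1198]
ee_rot: [-179.9, -0.1, 1.9]
contact_force: [-0.1, 0.1, 0.5]
grip_width: 0.0075
```

```bash
python3 - <<'E'
from h import *
cap('scene','scene4')
a=cv2.imread('pics/scene4.png')[190:310,160:310]
cv2.imwrite('pics/g4.png',cv2.resize(a,None,fx=5,fy=5))
s=robot.get_state();print(s['tool_pos'],s['ee_rot'],s['contact_force'],s['torque'],s['grip_width'])
E
```

```text
[0.50649229 0.20062395 0.11964734] [-1.79957863e+02 -1.11400061e-01  1.90220163e+00] [ 0.34670532 -0.20430022  0.33070831] [ 0.01586495 -0.01046063  0.02690449] 0.000819402542852597
```

View pics/g4.png

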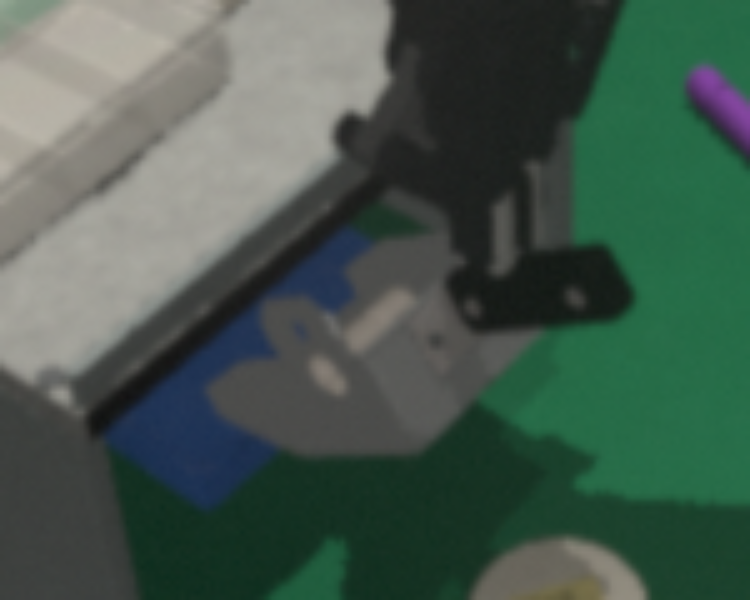

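>>> {"op": "move_arm", "data": {
  "deltas": [
    [0, 0, 0.1, 0],
    [0, 0, 0.1, 0],
    [0, 0, 0, 0],
    [0, 0, 0, 0]
  ]
}}

```text
time: 9.75
tool_pos: [0.5064, 0.2004, 0.1397]
ee_rot: [-180.0, -0.1, 1.9]
contact_force: [0.1, -0.0, 0.0]
grip_width: -0.0001
```

```bash
python3 - <<'E'
from h import *
cap('scene','scene5')
a=cv2.imread('pics/scene5.png')[180:330,150:310]
cv2.imwrite('pics/g5.png',cv2.resize(a,None,fx=4,fy=4))
s=robot.get_state();print(s['time'],s['tool_pos'],s['ee_rot'],s['contact_force'],s['torque'],s['grip_width'])
E
```

```text
9.8 [0.50587743 0.20012636 0.13913478] [-1.79997091e+02 -4.19942238e-02  1.89395582e+00] [ 0.16509193  0.27352982 -0.48808467] [ 0.0870705  -0.02578231  0.01594572] 0.0001025179917169797
```

View pics/g5.png

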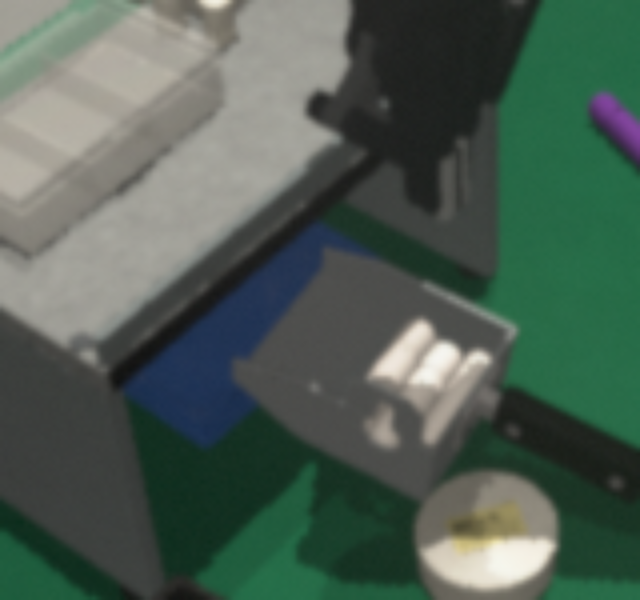

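```bash
python3 - <<'E'
from h import *
from scoopfit import *
im,d=cap('scene','scene6'); cap('top','top6')
for nm in('scene','top'):
    P=cloud(nm,np.load(f'pics/{nm}6_d.npy'));I=cv2.imread(f'pics/{nm}6.png').astype(int)
    B=I;m=(B[...,0]>B[...,1]+20)&(B[...,0]>B[...,2]+30)&(P[...,2]<.06)&(P[...,0]>.5)&(P[...,0]<.8)&(P[...,1]>.07)&(P[...,1]<.36)
    b=P[m]
    if len(b)>20:
        print(nm,'tray',len(b),np.percentile(b,[0,1,50,99,100],axis=0).round(3).tolist()); t=b[b[:,2]>.022]; print(len(t), cv2.minAreaRect(t[:,:2].astype(np.float32)))
    Q=P.reshape(-1,3);c=I.reshape(-1,3)
    m=(Q[:,0]>.38)&(Q[:,0]<.66)&(Q[:,1]>.12)&(Q[:,1]<.27)&(Q[:,2]>.008)&(Q[:,2]<.09)&~((c[:,0]>c[:,1]+20)&(c[:,0]>c[:,2]+30))
    tinm=np.hypot(Q[:,0]-.455,Q[:,1]-.235)<.036
    tin=Q[m&tinm&(Q[:,2]<.03)&(Q[:,2]>.02)]; print('tin pts',len(tin), tin[:,:2].min(0) if len(tin) else 0, tin[:,:2].max(0) if len(tin) else 0)
    b=Q[m&~tinm]; print(nm,len(b),b.min(0).round(3),b.max(0).round(3))
    for y0 in (-5,10,20):
        y=np.radians(y0);best=None
        for ox in np.arange(.52,.6,.02):
            r=fit(b,[ox,.19,y]); 
            if best is None or r.cost<best.cost: best=r
        s=best.x;e=sd(tr(b,s));print(nm,s[:2].round(4),np.degrees(s[2]).round(2),best.cost,np.median(e),np.mean(e<.004))
E
for i in scene top; do :; done; python3 -c "
import cv2
cv2.imwrite('pics/t6.png',cv2.resize(cv2.imread('pics/top6.png')[70:320,130:430],None,fx=2.4,fy=2.4))"
```

```text
scene tray 954 [[0.597, 0.137, -0.003], [0.599, 0.14, -0.002], [0.642, 0.225, 0.002], [0.664, 0.272, 0.026], [0.665, 0.273, 0.027]]
108 ((0.6225079298019409, 0.20505374670028687), (0.046253737062215805, 0.13643375039100647), 2.5201122760772705)
tin pts 862 [0.42121324 0.20166246] [0.48574619 0.26732671]
scene 3401 [0.38  0.12  0.008] [0.659 0.25  0.075]
scene [0.5476 0.1969] 12.04 0.02327220975683032 0.0015464040330231896 0.6359894148779771
scene [0.5477 0.1969] 12.05 0.02326310448098019 0.0015366570847726007 0.6359894148779771
scene [0.5489 0.1973] 12.29 0.023222998953542635 0.0012487855850026016 0.641576007056748
tin pts 0 0 0
top 1819 [0.38  0.12  0.008] [0.595 0.235 0.061]
top [0.5518 0.1971] 12.99 0.015244966109017708 0.0034731336516961443 0.5266630016492578
top [0.5518 0.1971] 12.99 0.015244966111541088 0.003473084171821943 0.5266630016492578
top [0.5518 0.1971] 12.99 0.015244966126089872 0.0034729367011139506 0.5266630016492578
```

View pics/t6.png

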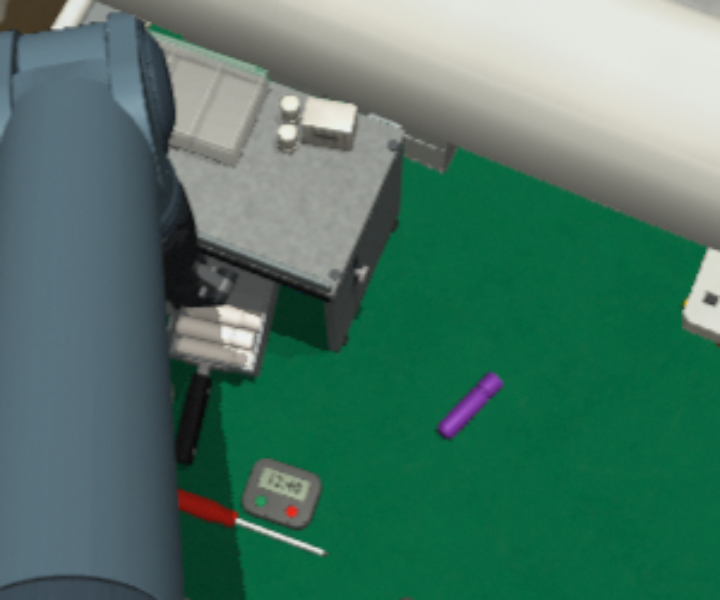

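```bash
python3 - <<'E'
from h import *
from scoopfit import *
for k in (0,6):
    P=cloud('scene',np.load(f'pics/scene{k}_d.npy')).reshape(-1,3)
    t=P[(np.hypot(P[:,0]-.455,P[:,1]-.233)<.045)&(P[:,2]>.021)&(P[:,2]<.029)]
    (c,r)=cv2.minEnclosingCircle(t[:,:2].astype(np.float32));print('tin',k,c,r,np.median(t,axis=0))
for nm in('scene','top'):
    Q=cloud(nm,np.load(f'pics/{nm}6_d.npy')).reshape(-1,3)
    m=(Q[:,0]>.38)&(Q[:,0]<.66)&(Q[:,1]>.12)&(Q[:,1]<.26)&(Q[:,2]>.031)&(Q[:,2]<.078)
    b=Q[m]
    for z0 in (0,):
        r=fit(b,[.549,.197,.21]);s=r.x;e=sd(tr(b,s));print(nm,len(b),s[:2].round(4),np.degrees(s[2]).round(2),r.cost,np.median(e),np.mean(e<.004))
    # bar
    q=tr(b,s);k=(q[:,0]<-.07)&(abs(q[:,1])<.015);print('bar pts',k.sum(),np.percentile(q[k],[2,50,98],axis=0).round(4).tolist())
    top=b[k]; top=top[top[:,2]>.04]; 
    if len(top)>10: print('bar z front/back', [ (round(x,3),round(np.percentile(tr(top,s)[abs(tr(top,s)[:,0]-x)<.008,2],90),4)) for x in (-.075,-.09,-.105,-.12,-.135)])
E
```

```text
tin 0 (0.4536733329296112, 0.2352575659751892) 0.033377062529325485 [0.45264807 0.23648267 0.02406867]
tin 6 (0.459484338760376, 0.23090384900569916) 0.03932921588420868 [0.45321367 0.23592278 0.02413479]
scene 1451 [0.5496 0.1969] 11.93 0.0056801991730705955 0.0 0.7870434183321847
bar pts 347 [[-0.1391, -0.0073, 0.0318], [-0.1016, 0.0034, 0.0385], [-0.0711, 0.0084, 0.0456]]Traceback (most recent call last):
  File "<stdin>", line 16, in <module>
    return _quantile_unchecked(
        a, q, axis, out, overwrite_input, method, keepdims, weights)
    return _ureduce(a,
                    func=_quantile_ureduce_func,
    ...<5 lines>...
                    overwrite_input=overwrite_input,
                    method=method)
    r = func(a, **kwargs)
    result = _quantile(arr,
                       quantiles=q,
    ...<2 lines>...
                       out=out,
                       weights=wgt)
    slices_having_nans = np.isnan(arr[-1, ...])
                                  ~~~^^^^^^^^^
IndexError: index -1 is out of bounds for axis 0 with size 0
```

```bash
cat > fit6.py <<'E'
from h import *
from scoopfit import sd
from scipy.optimize import least_squares
from scipy.spatial.transform import Rotation as Ro
def tr6(b,s): # s: x,y,z,yaw,pitch,roll
    return Ro.from_euler('ZYX',s[3:]).inv().apply(b-s[:3])
def fit6(b,s0,scale=(.01,.01,.01,.1,.1,.05)):
    f=lambda s:np.minimum(sd(tr6(b,s)),.015)
    r=least_squares(f,s0,loss='soft_l1',f_scale=.002,x_scale=scale)
    e=sd(tr6(b,r.x));return r.x,r.cost,np.mean(e<.003)
def show(s): return np.r_[s[:3].round(4),np.degrees(s[3:]).round(1)]
E
python3 - <<'E'
from fit6 import *
for nm in('scene','top'):
    Q=cloud(nm,np.load(f'pics/{nm}6_d.npy')).reshape(-1,3);c=cv2.imread(f'pics/{nm}6.png').astype(int).reshape(-1,3)
    m=(Q[:,0]>.38)&(Q[:,0]<.66)&(Q[:,1]>.12)&(Q[:,1]<.26)&(Q[:,2]>.008)&(Q[:,2]<.085)
    m&=~((c[:,0]>c[:,1]+15)&(c[:,0]>c[:,2]+20))&(np.hypot(Q[:,0]-.4537,Q[:,1]-.2353)>.038)
    b=Q[m]
    for p in (0,-.1,.1):
        s,co,fr=fit6(b,[.549,.197,0,.21,p,0]);print(nm,len(b),show(s),co,fr)
E
```

```text
scene 3384 [ 5.565e-01  1.981e-01  7.900e-03  1.150e+01 -9.000e+00  3.000e-01] 0.006832308225991944 0.9243498817966903
scene 3384 [ 5.565e-01  1.981e-01  7.900e-03  1.150e+01 -9.000e+00  3.000e-01] 0.006832308226011936 0.9243498817966903
scene 3384 [ 5.565e-01  1.981e-01  7.900e-03  1.150e+01 -9.000e+00  3.000e-01] 0.006832308225926017 0.9243498817966903
top 1819 [ 5.578e-01  1.955e-01  9.600e-03  1.130e+01 -8.400e+00 -1.400e+00] 0.0051759573699601 0.8603628367234745
top 1819 [ 5.578e-01  1.955e-01  9.600e-03  1.130e+01 -8.400e+00 -1.400e+00] 0.0051759573699095805 0.8603628367234745
top 1819 [ 5.578e-01  1.955e-01  9.600e-03  1.130e+01 -8.400e+00 -1.400e+00] 0.00517595737044106 0.8603628367234745
```

>>> {"op": "move_arm", "data": {
  "deltas": [
    [-0.2, -0.07, 0, 0.03],
    [-0.3, -0.11, -0.1, 0.04],
    [-0.2, -0.07, -0.2, 0.036],
    [-0.1, -0.045, -0.2, 0],
    [0, 0, 0, 0],
    [0, 0, 0, 0]
  ],
  "jaw": 0.2,
  "squeeze": 60
}}

```text
time: 10.5
tool_pos: [0.4259, 0.1707, 0.0888]
ee_rot: [-180.0, 0.0, 11.4]
contact_force: [0.8, 0.1, 0.3]
grip_width: 0.0342
```

```bash
python3 - <<'E'
from h import *
cap('scene','scene7')
a=cv2.imread('pics/scene7.png')[180:340,170:330]
cv2.imwrite('pics/g7.png',cv2.resize(a,None,fx=3.7,fy=3.7))
E
```

```text
(no output)
```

View pics/g7.png

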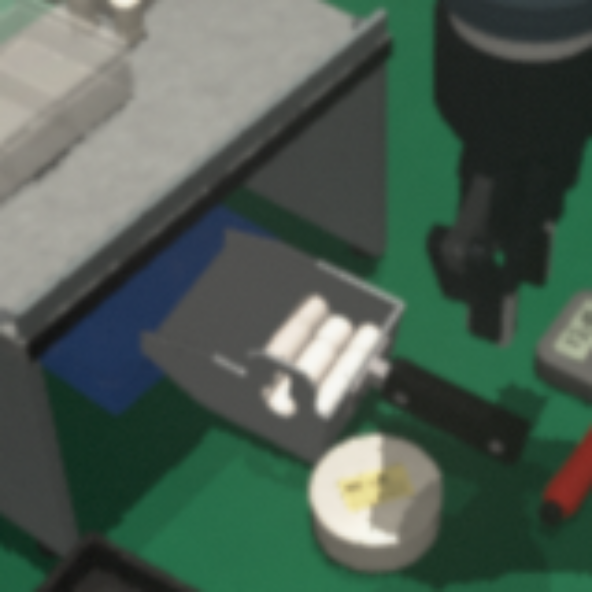

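>>> {"op": "move_arm", "data": {
  "deltas": [
    [0, 0, -0.2, 0],
    [0, 0, -0.25, 0],
    [0, 0, -0.2, 0],
    [0, 0, -0.1, 0],
    [0, 0, -0.05, 0],
    [0, 0, 0, 0]
  ]
}}

```text
time: 11.15
tool_pos: [0.4265, 0.1711, 0.009]
ee_rot: [-180.0, -0.0, 11.4]
contact_force: [-0.5, -0.2, 0.0]
grip_width: 0.0344
```

>>> {"op": "move_arm", "data": {
  "deltas": [
    [0, 0, 0, 0],
    [0, 0, 0, 0],
    [0, 0, 0, 0],
    [0, 0, 0, 0]
  ],
  "jaw": 1
}}

```text
time: 11.55
tool_pos: [0.4261, 0.1706, 0.0092]
ee_rot: [180.0, -0.1, 11.4]
contact_force: [-0.2, -0.2, 0.1]
grip_width: 0.0
```

>>> {"op": "move_arm", "data": {
  "deltas": [
    [0, 0, 0.03, 0],
    [0, 0, 0.08, 0],
    [0, 0, 0.12, 0],
    [0, 0, 0.12, 0],
    [0, 0, 0.08, 0],
    [0, 0, 0.04, 0],
    [0, 0, 0, 0]
  ]
}}

```text
time: 12.25
tool_pos: [0.4264, 0.1708, 0.0567]
ee_rot: [180.0, -0.1, 11.4]
contact_force: [-0.4, 0.6, -0.5]
grip_width: -0.0
```

```bash
cat > look.py <<'E'
import sys
from fit6 import *
tag=sys.argv[1]; x0=[float(a) for a in sys.argv[2].split(',')]
im,d=cap('scene','s'+tag); P=cloud('scene',d).reshape(-1,3);c=im[:,:,::-1].astype(int).reshape(-1,3)
s=np.array(x0);s[3:]=np.radians(s[3:])
a=im[150:340,130:400,::-1];cv2.imwrite(f'pics/g{tag}.png',cv2.resize(a,None,fx=2.8,fy=2.8))
st=robot.get_state();print('t',st['time'],st['tool_pos'].round(4),st['ee_rot'].round(1),'F',st['contact_force'].round(1),st['grip_width'].round(4))
nb=~((c[:,0]>c[:,1]+15)&(c[:,0]>c[:,2]+20))&(np.hypot(P[:,0]-.4537,P[:,1]-.2353)>.038)&(P[:,2]>.008)
for it in range(3):
    q=tr6(P,s); m=nb&(q[:,0]>-.06)&(q[:,0]<.062)&(abs(q[:,1])<.052)&(q[:,2]>-.012)&(q[:,2]<.078)
    if it==2: m&=(sd(q)<.008)
    s,co,fr=fit6(P[m],s)
print('scoop',show(s),m.sum(),fr)
E
python3 look.py 8 .557,.197,.055,11.4,-9,0
```

```text
Traceback (most recent call last):
  File "look.py", line 7, in <module>
    st=robot.get_state();print('t',st['time'],st['tool_pos'].round(4),st['ee_rot'].round(1),'F',st['contact_force'].round(1),st['grip_width'].round(4))
                                                                                                                             ^^^^^^^^^^^^^^^^^^^^^^
AttributeError: 'float' object has no attribute 'round'
```

View pics/g8.png

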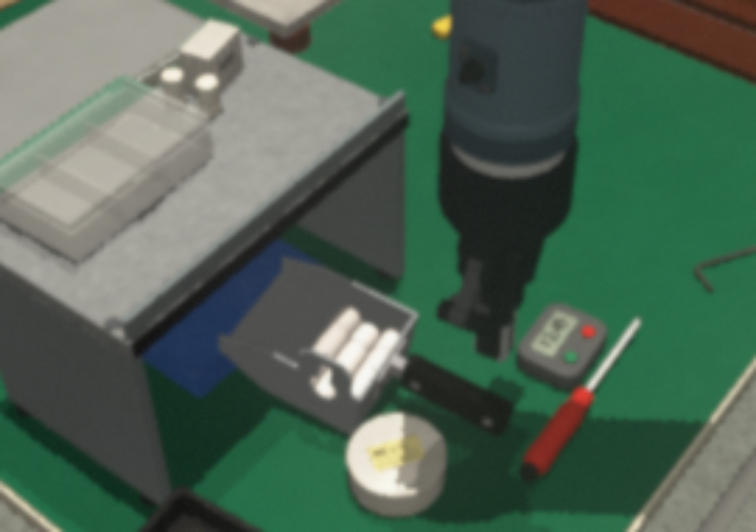

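```bash
sed -i "s/st\['grip_width'\].round(4)/round(st['grip_width'],4)/" look.py; python3 look.py 9 .557,.197,.008,11.4,-9,0
python3 - <<'E'
from fit6 import *
d=np.load('pics/s9_d.npy');I=cv2.imread('pics/s9.png')
P=cloud('scene',d)
s=np.array([.557,.197,.008,*np.radians([11.4,-9,0])])
R=Ro.from_euler('ZYX',s[3:])
big=cv2.resize(I[190:320,220:350],None,fx=5,fy=5)
def dot(p,col):
    u=(proj('scene',p)-[220,190]+.5)*5; cv2.circle(big,tuple(u.astype(int)),4,col,-1)
for x in (-66,-90,-130,-144):
    for z in (24,50): dot(R.apply(np.array([x,0,z])/1e3)+s[:3],(0,0,255))
t=robot.get_state()['tool_pos']
dot(t,(255,0,0));dot([t[0],t[1],.009],(0,255,255))
cv2.imwrite('pics/dbg9.png',big)
c=I.astype(int).sum(2)
m=(c<130)&(P[...,0]>.39)&(P[...,0]<.52)&(P[...,1]>.13)&(P[...,1]<.21)&(P[...,2]>.012)&(P[...,2]<.05)
b=P[m];print(len(b))
q=tr6(b,s);
for x in range(-150,-60,10):
    k=abs(q[:,0]*1e3-x)<5
    if k.sum()>2: print(x,k.sum(),np.percentile(q[k,1:],[5,95],axis=0).round(4).tolist(),np.percentile(b[k],95,axis=0).round(3))
E
```

```text
t 12.35 [0.4255 0.1704 0.0557] [180.    0.   11.4] F [-0.1 -0.6  0. ] 0.0003
scoop [ 5.565e-01  1.982e-01  7.800e-03  1.170e+01 -9.300e+00  3.000e-01] 2583 0.9883855981416957
472
-140 60 [[-0.0042, 0.0296], [0.0083, 0.0497]] [0.419 0.177 0.035]
-130 56 [[-0.0057, 0.0286], [0.0084, 0.0497]] [0.428 0.179 0.037]
-120 70 [[-0.004, 0.0292], [0.0085, 0.0499]] [0.438 0.181 0.039]
-110 68 [[-0.0033, 0.0288], [0.0089, 0.0504]] [0.447 0.183 0.04 ]
-100 64 [[-0.0029, 0.029], [0.0086, 0.0502]] [0.457 0.185 0.042]
-90 67 [[-0.0027, 0.0285], [0.0084, 0.0512]] [0.466 0.187 0.045]
-80 53 [[-0.003, 0.0313], [0.0081, 0.0505]] [0.475 0.188 0.046]
-70 34 [[-0.0025, 0.0292], [0.009, 0.0497]] [0.484 0.191 0.046]
```

View pics/dbg9.png

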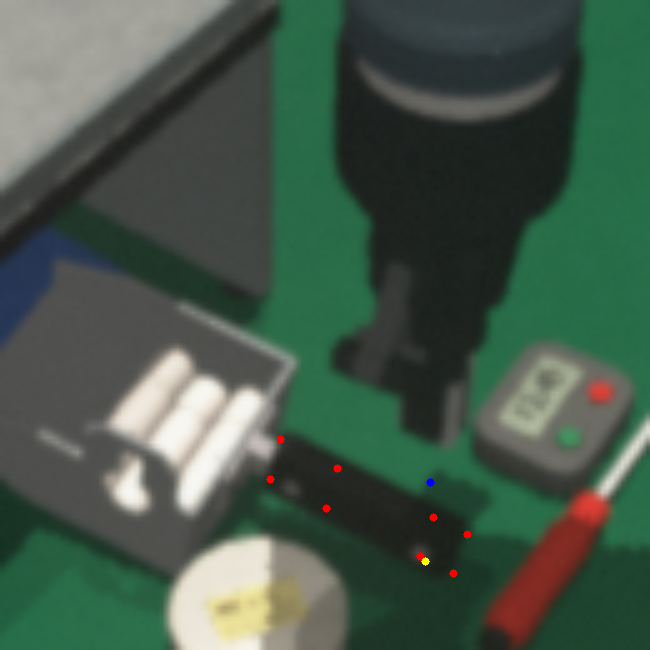

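```bash
python3 - <<'E'
from h import *
d=np.load('pics/s9_d.npy');P=cloud('scene',d)
t=robot.get_state()['tool_pos']
m=(abs(P[...,0]-t[0])<.03)&(abs(P[...,1]-t[1])<.03)&(P[...,2]>.05)&(P[...,2]<.13)
b=P[m];print(t,len(b))
for z in np.arange(.05,.13,.005):
    k=b[abs(b[:,2]-z)<.0025]
    if len(k): print(round(z,3),len(k),k.min(0).round(3),k.max(0).round(3))
for k in (1,2,4): 
    pass
E
```

```text
[0.42554658 0.17038997 0.0557203 ] 127
0.085 3 [0.415 0.174 0.085] [0.419 0.175 0.087]
0.09 5 [0.415 0.165 0.089] [0.421 0.182 0.092]
0.095 19 [0.413 0.165 0.093] [0.429 0.185 0.097]
0.1 28 [0.414 0.166 0.098] [0.429 0.187 0.102]
0.105 25 [0.414 0.162 0.103] [0.43  0.186 0.107]
0.11 23 [0.413 0.164 0.108] [0.43  0.186 0.112]
0.115 12 [0.414 0.163 0.113] [0.426 0.188 0.116]
0.12 7 [0.414 0.164 0.118] [0.416 0.176 0.122]
0.125 2 [0.415 0.163 0.123] [0.417 0.164 0.127]
```

```bash
python3 - <<'E'
from h import *
t=robot.get_state()['tool_pos']
for z in (.056,.065,.07,.075,.08,.085,.09): print(z,proj('scene',[t[0],t[1],z]).round(1))
I=cv2.imread('pics/s9.png');d=np.load('pics/s9_d.npy')
print(d[272:286,300:316].round(3)); print(I[270:286,300:316].sum(2))
print([ (u,v,w('scene',d,u,v).round(3)) for u,v in ((305,277),(308,276),(308,277),(309,274),(307,274))])
cv2.imwrite('pics/tip.png',cv2.resize(I[240:290,280:330],None,fx=12,fy=12,interpolation=cv2.INTER_NEAREST))
E
```

```text
0.056 [305.6 285.9]
0.065 [305.9 282.8]
0.07 [306. 281.]
0.075 [306.1 279.1]
0.08 [306.3 277.3]
0.085 [306.4 275.5]
0.09 [306.5 273.6]
[[0.761 0.761 0.76  0.759 0.759 0.756 0.755 0.753 0.757 0.762 0.761 0.759
  0.766 0.774 0.899 0.9  ]
 [0.764 0.761 0.76  0.759 0.761 0.    0.757 0.756 0.759 0.766 0.762 0.762
  0.766 0.776 0.899 0.877]
 [0.765 0.763 0.765 0.763 0.76  0.758 0.758 0.758 0.763 0.767 0.764 0.764
  0.772 0.777 0.897 0.877]
 [0.767 0.767 0.765 0.767 0.766 0.761 0.76  0.759 0.762 0.767 0.766 0.
  0.773 0.896 0.897 0.875]
 [0.77  0.768 0.763 0.764 0.766 0.761 0.763 0.759 0.766 0.768 0.766 0.769
  0.897 0.892 0.893 0.872]
 [0.891 0.891 0.893 0.767 0.764 0.766 0.763 0.763 0.768 0.768 0.77  0.77
  0.891 0.889 0.892 0.874]
 [0.891 0.889 0.893 0.893 0.889 0.769 0.765 0.764 0.773 0.772 0.774 0.89
  0.89  0.892 0.886 0.877]
 [0.887 0.888 0.889 0.887 0.888 0.887 0.889 0.889 0.777 0.775 0.775 0.888
  0.888 0.887 0.889 0.879]
 [0.887 0.886 0.889 0.885 0.888 0.885 0.885 0.885 0.886 0.886 0.887 0.888
  0.886 0.887 0.886 0.881]
 [0.884 0.886 0.884 0.884 0.885 0.885 0.883 0.882 0.884 0.888
[... 1027 characters left out ...]
43 230 213 176 158]
 [231 230 230 230 218 212 212 213 240 259 247 233 229 211 164 146]
 [230 230 231 229 226 224 227 227 233 235 232 229 224 213 172 142]
 [228 230 232 232 226 230 228 227 229 230 227 229 226 218 185 149]
 [229 230 228 229 232 232 231 227 227 227 229 225 230 222 200 175]
 [233 230 233 232 230 228 222 208 212 220 226 227 222 225 219 205]
 [230 230 226 227 229 223 197 174 177 203 217 222 222 224 225 222]
 [226 229 228 229 221 198 172 153 149 173 199 205 204 209 223 222]]
[(305, 277, array([0.42 , 0.183, 0.096])), (308, 276, array([0.417, 0.179, 0.098])), (308, 277, array([0.417, 0.178, 0.094])), (309, 274, array([0.417, 0.175, 0.099])), (307, 274, array([0.417, 0.182, 0.106]))]
```

View pics/tip.png

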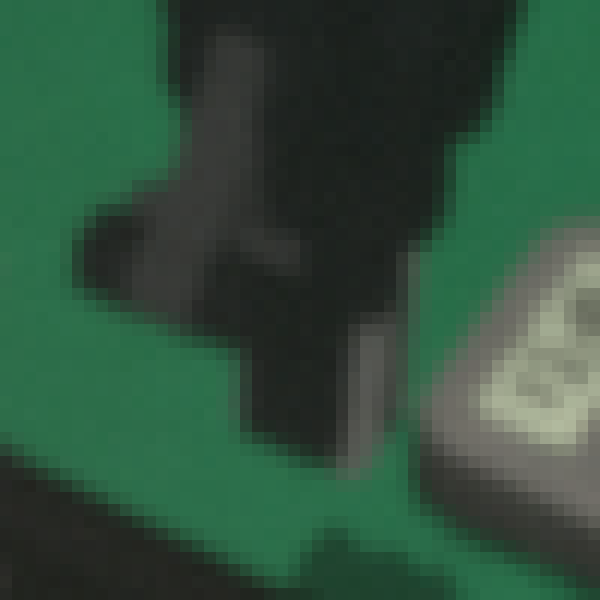

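>>> {"op": "move_arm", "data": {
  "deltas": [
    [0, 0, 0, 0],
    [0, 0, -0.1, 0],
    [0, 0, -0.2, 0],
    [0, 0, -0.2, 0],
    [0, 0, -0.1, 0],
    [0, 0, -0.05, 0]
  ],
  "jaw": 0.2
}}

```text
time: 12.95
tool_pos: [0.4243, 0.1702, -0.0109]
ee_rot: [180.0, 0.2, 11.5]
contact_force: [-0.3, 1.0, -0.6]
grip_width: 0.0342
```

```bash
python3 look.py 10 .557,.197,.008,11.4,-9,0; python3 -c "
from h import *
P=cloud('scene',np.load('pics/s10_d.npy'));t=robot.get_state()['tool_pos'];print(robot.pinch_z)
I=cv2.imread('pics/s10.png')
cv2.imwrite('pics/tip10.png',cv2.resize(I[230:320,260:350],None,fx=7,fy=7))"
```

```text
t 13.0 [ 0.4244  0.1703 -0.0109] [-180.     0.2   11.4] F [ 0.8 -0.2 -0.5] 0.0339
scoop [ 5.566e-01  1.983e-01  7.900e-03  1.160e+01 -9.400e+00  3.000e-01] 2580 0.9922480620155039
0.0187
```

View pics/tip10.png

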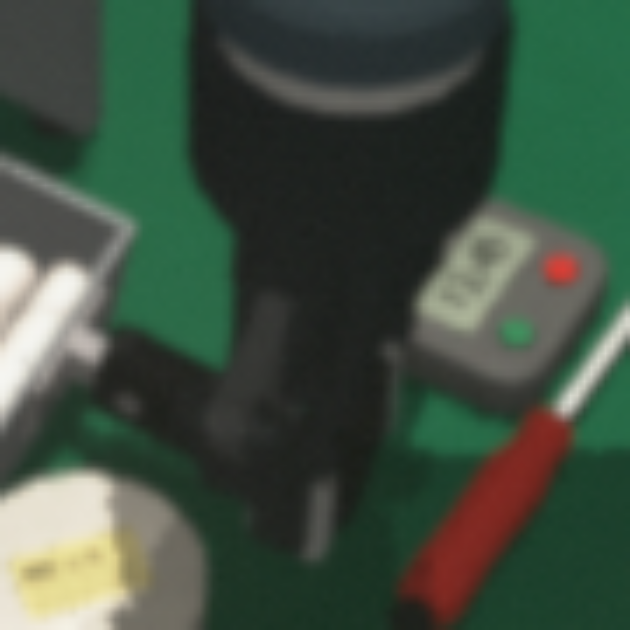

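>>> {"op": "move_arm", "data": {
  "deltas": [
    [0, 0, -0.05, 0],
    [0, 0, -0.02, 0],
    [0, 0, 0, 0]
  ]
}}

```text
time: 13.3
tool_pos: [0.426, 0.1707, -0.016]
ee_rot: [-180.0, -0.0, 11.4]
contact_force: [0.1, -0.5, -0.3]
grip_width: 0.0339
```

>>> {"op": "move_arm", "data": {
  "deltas": [
    [0, 0, 0, 0],
    [0, 0, 0, 0],
    [0, 0, 0, 0],
    [0, 0, 0, 0]
  ],
  "jaw": 1,
  "squeeze": 60
}}

```text
time: 13.7
tool_pos: [0.4261, 0.1706, -0.0158]
ee_rot: [180.0, -0.0, 11.4]
contact_force: [-1.1, -0.7, 2.8]
grip_width: 0.0148
```

>>> {"op": "move_arm", "data": {
  "deltas": [
    [0, 0, 0.03, 0],
    [0, 0, 0.07, 0],
    [0, 0, 0.1, 0],
    [0, 0, 0.12, 0],
    [0, 0, 0.08, 0],
    [0, 0, 0.04, 0],
    [0, 0, 0, 0]
  ]
}}

```text
time: 14.4
tool_pos: [0.4265, 0.1708, 0.0287]
ee_rot: [-180.0, -0.1, 11.4]
contact_force: [0.3, -0.1, -3.0]
grip_width: 0.0149
```

```bash
python3 look.py 11 .557,.197,.05,11.4,-9,0
```

```text
t 14.45 [0.426  0.1706 0.0282] [ 1.80e+02 -1.00e-01  1.14e+01] F [ 0.1 -1.  -2.5] 0.0148
scoop [ 0.557   0.1983  0.0517 11.5    -9.3    -0.    ] 2719 0.9944832659065833
```

View pics/g11.png

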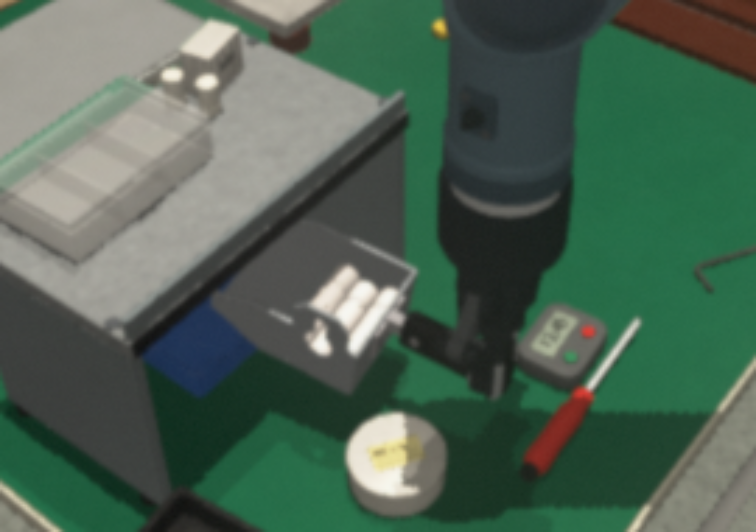

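>>> {"op": "move_arm", "data": {
  "deltas": [
    [0.05, 0.03, 0, -0.01],
    [0.1, 0.05, 0, -0.02],
    [0.12, 0.06, 0, -0.02],
    [0.13, 0.06, 0.03, -0.02],
    [0.11, 0.05, 0.05, -0.02],
    [0.07, 0.03, 0.03, -0.015],
    [0.03, 0.02, 0, 0],
    [0, 0, 0, 0]
  ]
}}

```text
time: 15.25
tool_pos: [0.4869, 0.2009, 0.0387]
ee_rot: [-180.0, 0.0, 2.0]
contact_force: [-0.3, -0.2, -2.5]
grip_width: 0.0153
```

```bash
python3 look.py 12 .617,.204,.062,1.9,-9,0
```

```text
t 15.3 [0.4861 0.2005 0.0385] [1.8e+02 1.0e-01 2.0e+00] F [ 0.6 -0.8 -2.4] 0.0151
scoop [ 0.6193  0.207   0.0601  2.6    -7.2    -0.3   ] 1134 0.9876543209876543
```

>>> {"op": "move_arm", "data": {
  "deltas": [
    [0, 0, 0.05, 0],
    [0, 0, 0.06, 0],
    [0, 0, 0.05, 0],
    [0, 0, 0.04, 0],
    [0, 0, 0.03, 0],
    [0, 0, 0.03, 0],
    [0, 0, 0.03, 0],
    [0, 0, 0.03, 0]
  ],
  "squeeze": 45
}}

```text
time: 16.1
tool_pos: [0.4846, 0.1997, 0.0698]
ee_rot: [179.9, 0.2, 2.0]
contact_force: [-2.9, -0.4, -5.4]
grip_width: 0.0147
```

```bash
python3 look.py 13 .618,.206,.085,2,-5,0
```

```text
t 16.15 [0.4847 0.1997 0.0702] [179.9   0.2   2. ] F [-2.4 -0.6 -5.1] 0.0149
scoop [ 0.6169  0.2083  0.0872  3.4    -8.6     2.5   ] 845 0.9266272189349113
```

View pics/g13.png

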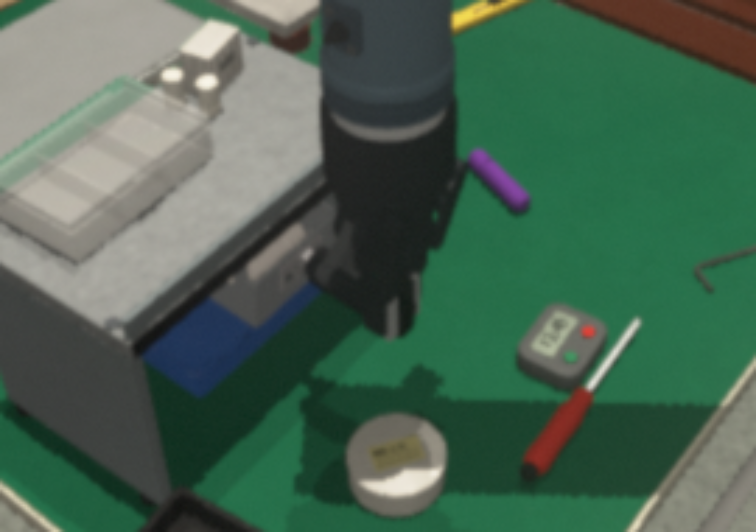

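>>> {"op": "move_arm", "data": {
  "deltas": [
    [0, 0, 0.02, 0],
    [0, 0, 0.02, 0],
    [0, 0, 0.02, 0]
  ],
  "squeeze": 35
}}

```text
time: 16.45
tool_pos: [0.4856, 0.2, 0.0763]
ee_rot: [179.9, 0.1, 2.0]
contact_force: [-2.7, -0.9, -6.0]
grip_width: 0.0149
```

>>> {"op": "move_arm", "data": {
  "deltas": [
    [0, 0, 0.02, 0],
    [0, 0, 0.02, 0],
    [0, 0, 0.02, 0]
  ]
}}

```text
time: 16.75
tool_pos: [0.4864, 0.2005, 0.0828]
ee_rot: [180.0, 0.0, 2.0]
contact_force: [-1.9, -0.8, -7.1]
grip_width: 0.0147
```

```bash
python3 look.py 14 .617,.206,.085,2,-2,1
```

```text
t 16.8 [0.4867 0.2005 0.0831] [180.   0.   2.] F [-2.  -0.9 -6.4] 0.0147
scoop [ 0.6157  0.2109  0.0913  5.     -7.2     5.5   ] 878 0.7323462414578588
```

View pics/g14.png

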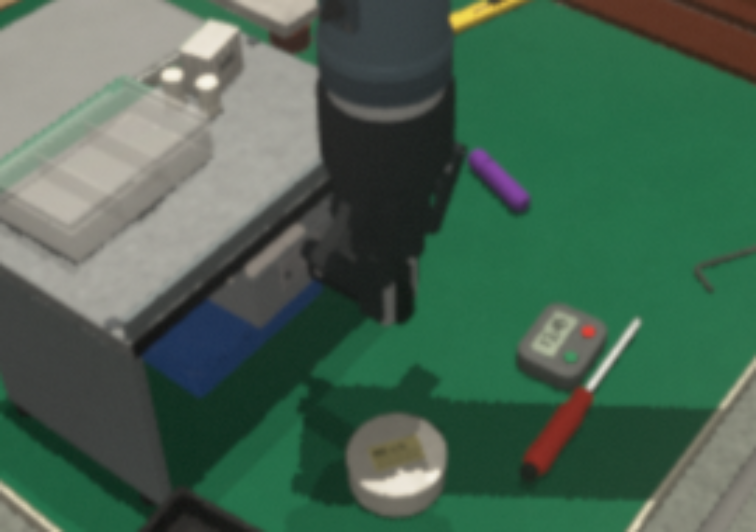

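```bash
cat > wall.py <<'E'
import sys
from h import *
def wall(tag):
    I=cv2.imread(f'pics/s{tag}.png').astype(int);P=cloud('scene',np.load(f'pics/s{tag}_d.npy'))
    g=(I.sum(2)>150)&(abs(I[...,0]-I[...,2])<25)&(I[...,1]-I[...,2]<20)
    m=g&(P[...,0]>.50)&(P[...,0]<.60)&(P[...,1]>.145)&(P[...,1]<.27)&(P[...,2]>.045)&(P[...,2]<.148)
    b=P[m]
    if len(b)<30: print(tag,'few',len(b));return
    rng=np.random.default_rng(0);best=0
    for _ in range(500):
        a=b[rng.choice(len(b),3,False)];n=np.cross(a[1]-a[0],a[2]-a[0]);L=np.linalg.norm(n)
        if L<1e-6: continue
        n/=L;k=abs((b-a[0])@n)<.0015
        if k.sum()>best: best=k.sum();K=k
    c=b[K].mean(0);n=np.linalg.svd(b[K]-c)[2][2];n*=-np.sign(n[0])
    # back normal = -x axis of scoop
    x=-n
    print(tag,len(b),K.sum(),'ctr',c.round(4),'scoop x axis',x.round(3),'pitch(mouth down +)',np.degrees(-np.arcsin(x[2])).round(1),'yaw',np.degrees(np.arctan2(x[1],x[0])).round(1),'zmax',b[K][:,2].max().round(4),'zmin',b[K][:,2].min().round(4),'yrange',b[K][:,1].min().round(3),b[K][:,1].max().round(3))
if __name__=='__main__':
    for t in sys.argv[1:]: wall(t)
E
python3 wall.py 11 12 13 14; python3 -c "
import cv2
I=cv2.imread('pics/s14.png');cv2.imwrite('pics/z14.png',cv2.resize(I[215:290,195:290],None,fx=8,fy=8,interpolation=cv2.INTER_CUBIC))"
```

```text
11 2312 712 ctr [0.5405 0.2372 0.0794] scoop x axis [ 0.196 -0.981 -0.001] pitch(mouth down +) 0.0 yaw -78.7 zmax 0.1165 zmin 0.045 yrange 0.229 0.249
12 998 233 ctr [0.5639 0.2133 0.0758] scoop x axis [0.982 0.031 0.186] pitch(mouth down +) -10.7 yaw 1.8 zmax 0.0965 zmin 0.0512 yrange 0.163 0.248
13 825 274 ctr [0.5605 0.2166 0.1031] scoop x axis [0.994 0.034 0.107] pitch(mouth down +) -6.1 yaw 2.0 zmax 0.124 zmin 0.0792 yrange 0.165 0.246
14 776 281 ctr [0.5593 0.2208 0.1063] scoop x axis [ 0.999  0.037 -0.023] pitch(mouth down +) 1.3 yaw 2.1 zmax 0.1278 zmin 0.08 yrange 0.168 0.248
```

View pics/z14.png

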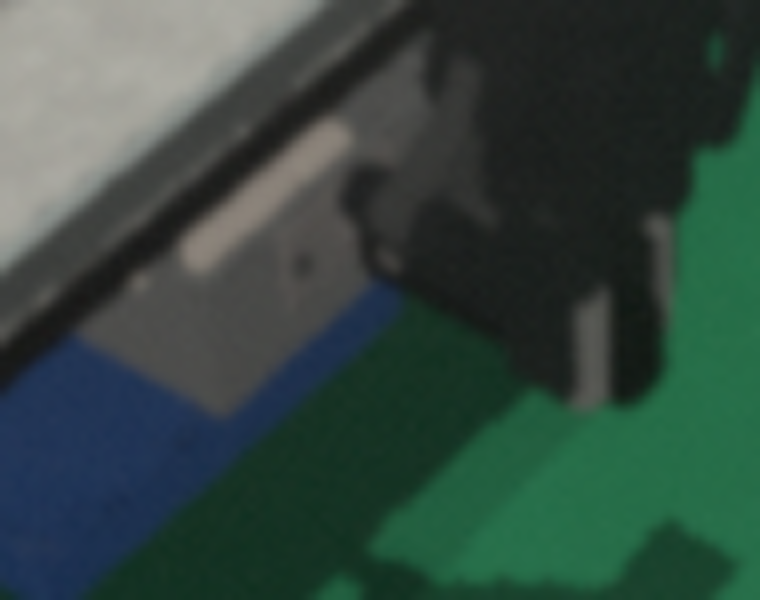

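>>> {"op": "move_arm", "data": {
  "deltas": [
    [0, 0, 0.03, 0],
    [0, 0, 0.03, 0],
    [0, 0, 0.03, 0],
    [0, 0, 0.03, 0],
    [0, 0, 0.03, 0]
  ]
}}

```text
time: 17.3
tool_pos: [0.4873, 0.2008, 0.0983]
ee_rot: [-180.0, -0.1, 2.0]
contact_force: [-0.8, -0.7, -5.7]
grip_width: 0.015
```

```bash
python3 look.py 15 .617,.206,.085,2,8,1;python3 wall.py 15; python3 -c "
import cv2
I=cv2.imread('pics/s15.png');cv2.imwrite('pics/z15.png',cv2.resize(I[205:290,185:290],None,fx=7,fy=7,interpolation=cv2.INTER_CUBIC))"
```

```text
t 17.35 [0.4874 0.2009 0.0988] [-1.8e+02 -1.0e-01  2.0e+00] F [-1.2 -0.3 -6.6] 0.0145
scoop [0.6189 0.2076 0.0913 2.4    3.6    5.6   ] 492 0.6626016260162602
15 808 286 ctr [0.553  0.2256 0.1058] scoop x axis [ 0.987  0.017 -0.161] pitch(mouth down +) 9.2 yaw 1.0 zmax 0.1304 zmin 0.085 yrange 0.191 0.247
```

View pics/z15.png

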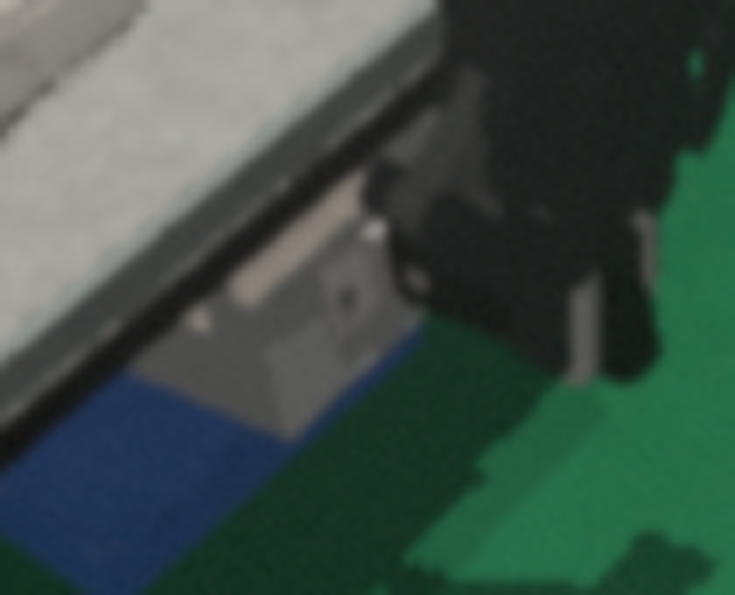

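>>> {"op": "move_arm", "data": {
  "deltas": [
    [0, 0, 0.03, 0],
    [0, 0, 0.03, 0],
    [0, 0, 0.03, 0],
    [0, 0, 0.03, 0],
    [0, 0, 0.03, 0]
  ]
}}

```text
time: 17.85
tool_pos: [0.4878, 0.2009, 0.1135]
ee_rot: [-180.0, -0.1, 2.0]
contact_force: [0.7, -0.6, -5.0]
grip_width: 0.015
```

```bash
python3 look.py 16 .617,.206,.085,2,16,0;python3 wall.py 16; python3 -c "
import cv2
I=cv2.imread('pics/s16.png');cv2.imwrite('pics/z16.png',cv2.resize(I[205:290,185:290],None,fx=7,fy=7,interpolation=cv2.INTER_CUBIC))"
```

```text
t 17.9 [0.4876 0.2009 0.1138] [-1.8e+02 -1.0e-01  2.0e+00] F [ 1.4  0.7 -6.5] 0.0152
scoop [ 0.6145  0.2057  0.0895 -1.7     4.6     7.3   ] 496 0.6391129032258065
16 949 324 ctr [0.5459 0.2247 0.1103] scoop x axis [ 0.949  0.029 -0.315] pitch(mouth down +) 18.3 yaw 1.7 zmax 0.1353 zmin 0.091 yrange 0.188 0.246
```

View pics/z16.png

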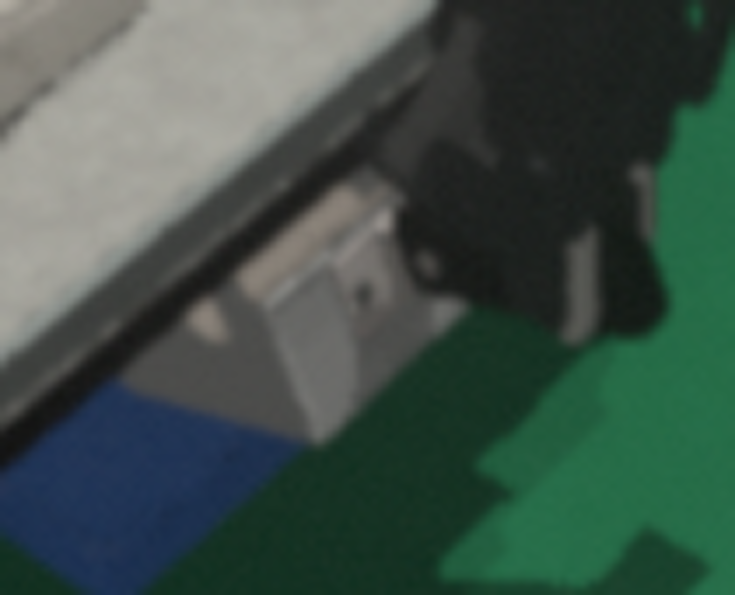

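>>> {"op": "move_arm", "data": {
  "deltas": [
    [0, 0, 0.03, 0],
    [0, 0, 0.03, 0],
    [0, 0, 0.03, 0],
    [0, 0, 0.03, 0],
    [0, 0, 0, 0]
  ]
}}

```text
time: 18.4
tool_pos: [0.4867, 0.2005, 0.1252]
ee_rot: [180.0, -0.0, 2.0]
contact_force: [0.1, -1.1, -4.8]
grip_width: 0.0147
```

```bash
python3 look.py 17 .617,.206,.085,2,16,0;python3 wall.py 17; python3 -c "
import cv2
I=cv2.imread('pics/s17.png');cv2.imwrite('pics/z17.png',cv2.resize(I[205:290,185:290],None,fx=7,fy=7,interpolation=cv2.INTER_CUBIC))"
```

```text
t 18.45 [0.4866 0.2006 0.1251] [180.  -0.   2.] F [ 0.3 -0.4 -5. ] 0.0149
scoop [  0.6204   0.2019   0.1213 -78.5     -0.4     84.4   ] 1981 0.7163048965169106
17 1139 401 ctr [0.5627 0.2454 0.1014] scoop x axis [ 0.039 -0.999  0.005] pitch(mouth down +) -0.3 yaw -87.8 zmax 0.1401 zmin 0.064 yrange 0.243 0.247
```

View pics/z17.png

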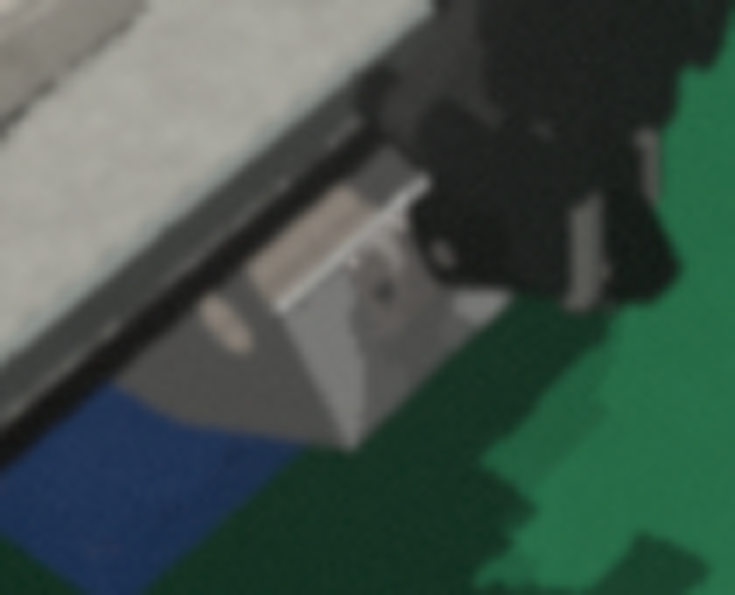

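>>> {"op": "move_arm", "data": {
  "deltas": [
    [0, 0, 0.03, 0],
    [0, 0, 0.03, 0],
    [0, 0, 0.03, 0],
    [0, 0, 0.03, 0],
    [0, 0, 0, 0]
  ]
}}

```text
time: 18.95
tool_pos: [0.4868, 0.2005, 0.1371]
ee_rot: [180.0, -0.0, 2.0]
contact_force: [2.8, -0.7, -6.3]
grip_width: 0.0146
```

```bash
python3 - <<'E'
from h import *
im,d=cap('scene','s18');I=im[:,:,::-1]
cv2.imwrite('pics/z18.png',cv2.resize(I[195:300,175:300],None,fx=6,fy=5.7,interpolation=cv2.INTER_CUBIC))
s=robot.get_state();print(s['tool_pos'],s['contact_force'])
E
```

```text
[0.48666906 0.20049981 0.13700959] [ 1.9042822  -0.60165217 -5.70871764]
```

View pics/z18.png

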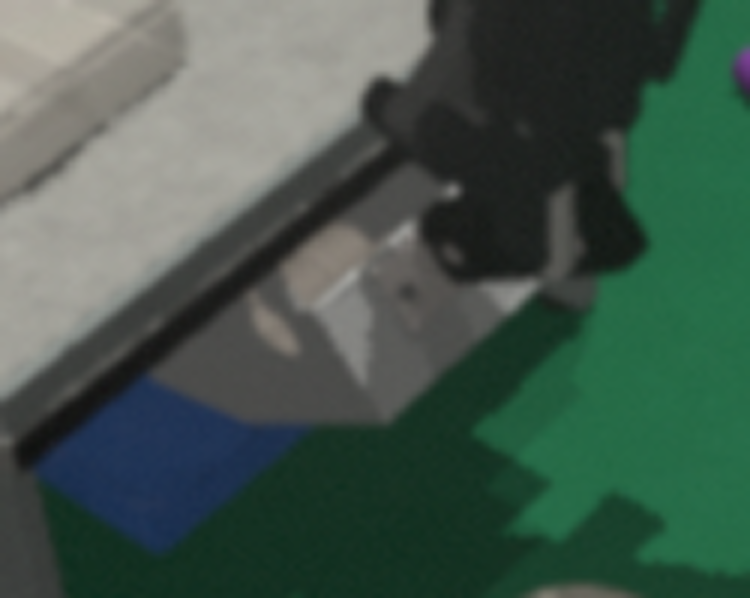

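```bash
sed -i 's/(P\[...,1\]<.27)/(P[...,1]<.2425)/; s/(P\[...,0\]<.60)/(P[...,0]<.575)/' wall.py; python3 wall.py 16 17 18
```

```text
16 475 303 ctr [0.5462 0.2228 0.1104] scoop x axis [ 0.942  0.028 -0.334] pitch(mouth down +) 19.5 yaw 1.7 zmax 0.134 zmin 0.091 yrange 0.188 0.242
17 525 347 ctr [0.5377 0.2214 0.115 ] scoop x axis [ 0.898  0.006 -0.44 ] pitch(mouth down +) 26.1 yaw 0.4 zmax 0.1372 zmin 0.0962 yrange 0.184 0.242
18 608 385 ctr [0.5288 0.2189 0.1183] scoop x axis [ 0.831  0.017 -0.555] pitch(mouth down +) 33.7 yaw 1.2 zmax 0.1409 zmin 0.1027 yrange 0.17 0.242
```

>>> {"op": "move_arm", "data": {
  "deltas": [
    [0, 0, 0.03, 0],
    [0, 0, 0.03, 0],
    [0, 0, 0.02, 0],
    [0, 0, 0, 0]
  ]
}}

```text
time: 19.4
tool_pos: [0.4871, 0.2007, 0.1451]
ee_rot: [-180.0, -0.1, 2.0]
contact_force: [4.4, 0.1, -8.2]
grip_width: 0.0147
```

```bash
python3 - <<'E'
from h import *
im,d=cap('scene','s19');I=im[:,:,::-1]
cv2.imwrite('pics/z19.png',cv2.resize(I[195:300,175:300],None,fx=6,fy=5.7,interpolation=cv2.INTER_CUBIC))
s=robot.get_state();print(s['tool_pos'],s['contact_force'])
from wall import wall
wall('19')
E
```

```text
[0.48706619 0.20072051 0.14499447] [ 3.73516365  0.08925785 -8.36111535]
19 671 429 ctr [0.523  0.2175 0.1225] scoop x axis [ 0.771  0.016 -0.637] pitch(mouth down +) 39.5 yaw 1.2 zmax 0.1425 zmin 0.1072 yrange 0.16 0.242
```

View pics/z19.png

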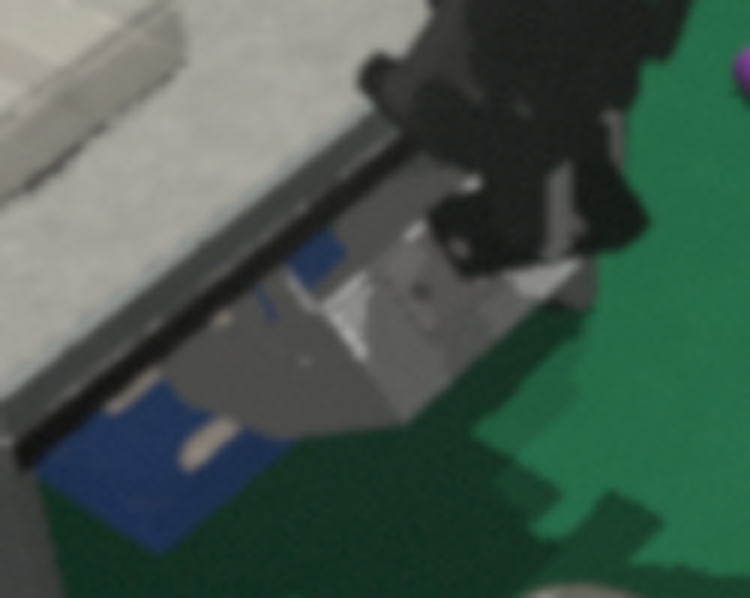

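>>> {"op": "move_arm", "data": {
  "deltas": [
    [0, 0, 0, 0],
    [0, 0, 0, 0],
    [0, 0, -0.03, 0],
    [0, 0, -0.02, 0],
    [-0.05, 0, 0, 0]
  ]
}}

```text
time: 19.95
tool_pos: [0.4818, 0.2014, 0.1403]
ee_rot: [-179.9, -0.0, 2.0]
contact_force: [0.1, 0.3, -0.6]
grip_width: 0.0147
```

```bash
python3 - <<'E'
from h import *
im,d=cap('scene','s20');I=im[:,:,::-1]
cv2.imwrite('pics/z20.png',cv2.resize(I[195:300,175:300],None,fx=6,fy=5.7,interpolation=cv2.INTER_CUBIC))
s=robot.get_state();print(s['tool_pos'],s['contact_force'])
from wall import wall
wall('20')
E
```

```text
[0.48028615 0.20143667 0.14008873] [-0.75611412  0.05311026 -2.14401221]
20 668 392 ctr [0.5181 0.2169 0.118 ] scoop x axis [ 0.804  0.011 -0.594] pitch(mouth down +) 36.5 yaw 0.8 zmax 0.1395 zmin 0.1033 yrange 0.166 0.242
```

View pics/z20.png

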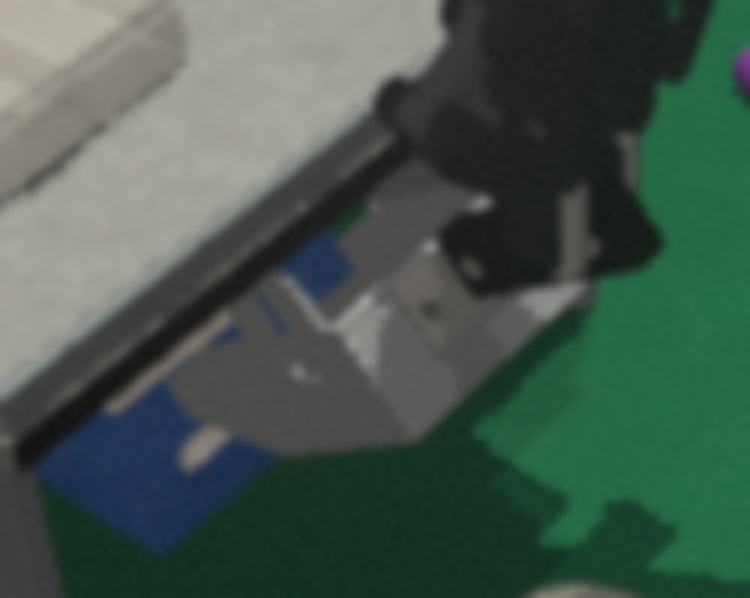

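Retract the tilted scoop from under the shelf, then check the tray.

>>> {"op": "move_arm", "data": {
  "deltas": [
    [-0.1, 0, 0, 0],
    [-0.2, -0.005, 0, 0],
    [-0.25, -0.01, 0, 0],
    [-0.25, -0.01, 0, 0],
    [-0.2, -0.01, 0, 0],
    [-0.1, 0, 0, 0],
    [0, 0, 0, 0]
  ]
}}

```text
time: 20.7
tool_pos: [0.3702, 0.197, 0.1398]
ee_rot: [179.9, -0.0, 2.1]
contact_force: [-0.1, 0.0, -1.2]
grip_width: 0.0149
```

```bash
python3 - <<'E'
from h import *
im,d=cap('scene','s21');I=im[:,:,::-1]
cv2.imwrite('pics/z21.png',cv2.resize(I[185:305,165:325],None,fx=4.9,fy=4.9,interpolation=cv2.INTER_CUBIC))
s=robot.get_state();print(s['time'],s['tool_pos'],s['contact_force'])
P=cloud('scene',d);B=I.astype(int)
m=(B[...,0]>B[...,1]+20)&(B[...,0]>B[...,2]+30)&(P[...,2]<.06)&(P[...,0]>.5)&(P[...,0]<.8)&(P[...,1]>.07)&(P[...,1]<.36);b=P[m]
print('tray',np.percentile(b,[0,1,50,99,100],axis=0).round(3).tolist());t=b[b[:,2]>.022]; print(len(t), cv2.minAreaRect(t[:,:2].astype(np.float32)))
wm=(B.min(2)>75)&(P[...,0]>.58)&(P[...,0]<.72)&(P[...,1]>.13)&(P[...,1]<.28)&(P[...,2]>.005)&(P[...,2]<.05)
n,l,st,c=cv2.connectedComponentsWithStats(wm.astype(np.uint8))
for i in range(1,n):
    if st[i,4]>15: print(st[i],P[l==i].min(0).round(3),P[l==i].max(0).round(3))
E
```

```text
20.75 [0.37176852 0.19721393 0.14011283] [-0.51033013 -0.31368984 -1.2419527 ]
tray [[0.597, 0.137, -0.002], [0.598, 0.14, -0.001], [0.633, 0.206, 0.003], [0.662, 0.272, 0.027], [0.666, 0.273, 0.028]]
200 ((0.6210312247276306, 0.20557931065559387), (0.04968833178281784, 0.13598480820655823), 2.386162757873535)
[193 246  25  21  69] [0.652 0.169 0.006] [0.656 0.237 0.016]
[205 254  27  24 142] [0.601 0.171 0.008] [0.621 0.247 0.028]
```

View pics/z21.png

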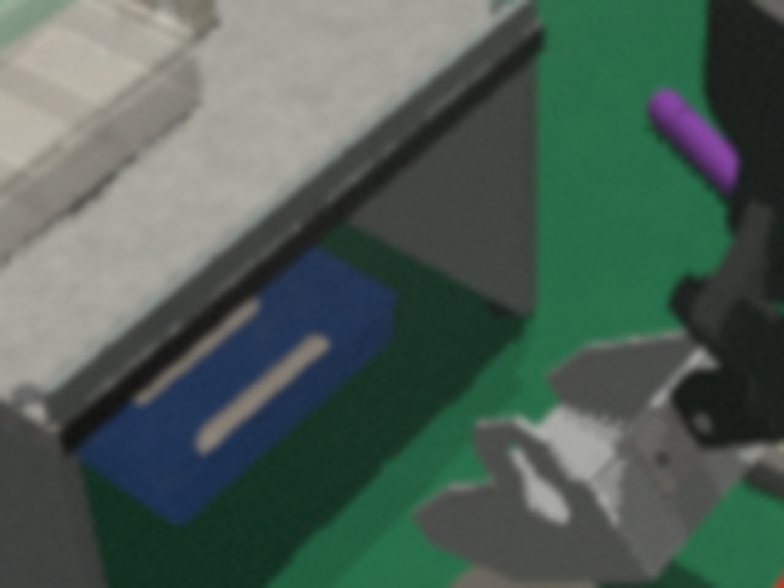

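```bash
python3 look.py 22 .505,.203,.11,2,36,0; python3 - <<'E'
from h import *
d=np.load('pics/s21_d.npy');P=cloud('scene',d);I=cv2.imread('pics/s21.png')
for (u,v) in [(208,275),(212,271),(217,267),(222,263),(228,257),(198,262),(203,257),(208,252),(213,249)]:
    print((u,v),[P[v+k,u].round(3).tolist() for k in (-2,-1,0,1,2)])
J=cv2.imread('pics/s22.png');cv2.imwrite('pics/z22.png',cv2.resize(J[245:310,240:335],None,fx=8,fy=8,interpolation=cv2.INTER_CUBIC))
E
```

```text
t 20.8 [0.3726 0.1973 0.1403] [-1.8e+02 -1.0e-01  2.0e+00] F [ 0.5 -0.  -0.5] 0.0148
scoop [ 0.505  0.203  0.11   2.    36.     0.   ] 0 nan
(208, 275) [[0.612, 0.237, 0.018], [0.61, 0.239, 0.019], [0.609, 0.24, 0.017], [0.601, 0.247, 0.026], [0.6, 0.248, 0.025]]
(212, 271) [[0.613, 0.225, 0.019], [0.611, 0.227, 0.019], [0.61, 0.228, 0.018], [0.608, 0.23, 0.018], [0.601, 0.236, 0.026]]
(217, 267) [[0.614, 0.21, 0.018], [0.61, 0.214, 0.02], [0.61, 0.214, 0.017], [0.603, 0.22, 0.024], [0.6, 0.223, 0.026]]
(222, 263) [[0.612, 0.197, 0.019], [0.61, 0.2, 0.02], [0.607, 0.202, 0.021], [0.603, 0.206, 0.025], [0.601, 0.208, 0.025]]
(228, 257) [[0.614, 0.177, 0.019], [0.612, 0.179, 0.018], [0.609, 0.182, 0.02], [0.608, 0.183, 0.019], [0.603, 0.189, 0.024]]
(198, 262) [[0.553, 0.301, 0.152], [0.552, 0.302, 0.151], [0.652, 0.226, 0.014], [0.654, 0.225, 0.009], [0.658, 0.222, 0.0]]
(203, 257) [[0.552, 0.29, 0.155], [0.551, 0.291, 0.154], [0.653, 0.211, 0.015], [0.653, 0.211, 0.012], [0.655, 0.21, 0.008]]
(208, 252) [[0.552, 0.278, 0.157], [0.552, 0.278, 0.155], [0.552, 0.279, 0.152], [0.654, 0.195, 0.013], [0.655, 0.195, 0.01]]
(213, 249) [[0.552, 0.266, 0.154], [0.553, 0.266, 0.151], [0.656, 0.179, 0.011], [0.654, 0.181, 0.011], [0.652, 0.183, 0.01]]
  return _methods._mean(a, axis=axis, dtype=dtype,
  ret = ret.dtype.type(ret / rcount)
```

View pics/z22.png

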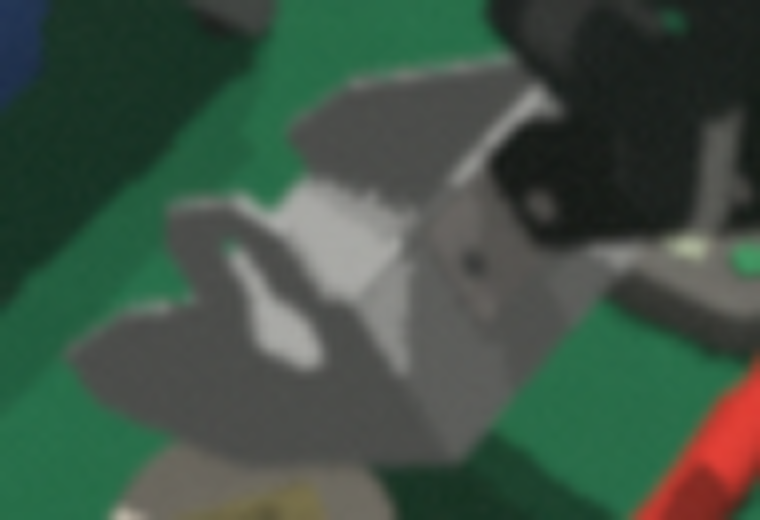

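```bash
python3 - <<'E'
from h import *
d=np.load('pics/scene0_d.npy')
for u,v in ((382,241),(378,246),(404,239),(388,250)): print(w('scene',d,u,v).round(3))
E
```

```text
[ 0.391 -0.075 -0.002]
[ 0.389 -0.052  0.003]
[ 0.356 -0.11  -0.001]
[ 0.368 -0.058 -0.001]
```

>>> {"op": "move_arm", "data": {
  "deltas": [
    [0, -0.1, 0, 0],
    [0, -0.2, 0, 0],
    [0, -0.3, 0, 0],
    [0, -0.35, 0, 0],
    [0, -0.35, 0, 0],
    [0, -0.35, 0, 0],
    [0.02, -0.35, 0, 0],
    [0.04, -0.35, 0, 0]
  ]
}}

```text
time: 21.6
tool_pos: [0.3778, -0.0404, 0.1399]
ee_rot: [180.0, -0.0, 1.9]
contact_force: [0.1, 0.4, -1.1]
grip_width: 0.0149
```

>>> {"op": "move_arm", "data": {
  "deltas": [
    [0.06, -0.3, 0, 0],
    [0.08, -0.25, 0, 0],
    [0.08, -0.2, 0, 0],
    [0.08, -0.1, 0, 0],
    [0.06, -0.05, 0, 0],
    [0.04, 0, 0, 0],
    [0, 0, 0, 0]
  ]
}}

```text
time: 22.3
tool_pos: [0.4184, -0.1268, 0.1398]
ee_rot: [-180.0, -0.0, 2.1]
contact_force: [-0.9, 0.2, -2.2]
grip_width: 0.0146
```

```bash
python3 - <<'E'
from fit6 import *
for n in('scene','top'):
    im,d=cap(n,n+'23')
    P=cloud(n,d).reshape(-1,3); t=robot.get_state()['tool_pos']
    s0=np.array([t[0]+.13,t[1]+.004,t[2]-.02,*np.radians([2,36,0])])
    m=(P[:,2]>.01)&(P[:,2]<.17)&(P[:,0]>t[0]+.075)&(P[:,0]<t[0]+.2)&(abs(P[:,1]-t[1])<.065); b=P[m]
    s,c,f=fit6(b,s0);print(n,len(b),show(s),c,f)
print(t,robot.get_state()['time'])
I=cv2.imread('pics/scene23.png');cv2.imwrite('pics/z23.png',cv2.resize(I[120:300,270:450],None,fx=3.3,fy=3.3))
E
```

```text
scene 612 [ 0.4873 -0.123   0.07    1.5    39.3    -0.3   ] 7.940145035080082e-05 0.9950980392156863
top 5 [ 0.5475 -0.1226  0.1196  2.     36.      0.    ] 0.00013132745950421556 0.0
[ 0.41750334 -0.1266467   0.13960553] 22.4
```

View pics/z23.png

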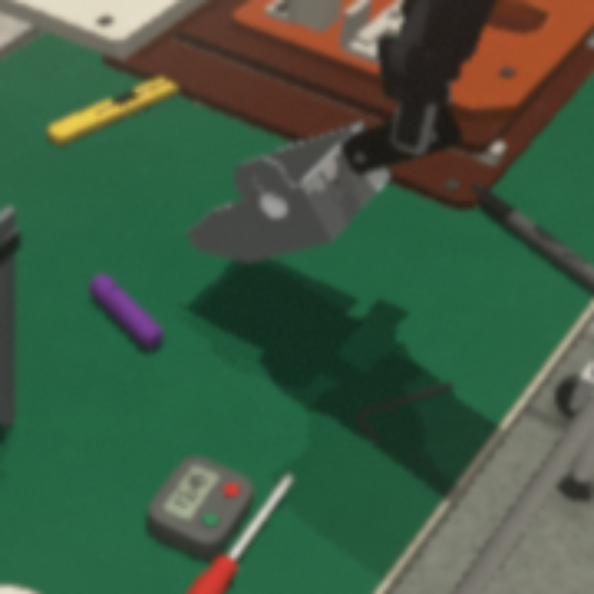

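>>> {"op": "move_arm", "data": {
  "deltas": [
    [0, 0, -0.1, 0],
    [0, 0, -0.2, 0],
    [0, 0, -0.15, 0],
    [0, 0, -0.06, 0],
    [0, 0, -0.06, 0],
    [0, 0, -0.06, 0],
    [0, 0, -0.06, 0],
    [0, 0, -0.06, 0]
  ],
  "squeeze": 25
}}

```text
time: 23.2
tool_pos: [0.4165, -0.1283, 0.0655]
ee_rot: [180.0, 0.1, 2.0]
contact_force: [-6.8, 0.5, 7.7]
grip_width: 0.0149
```

>>> {"op": "move_arm", "data": {
  "deltas": [
    [0, 0, -0.06, 0],
    [0, 0, -0.06, 0],
    [0, 0, -0.06, 0],
    [0, 0, -0.06, 0],
    [0, 0, -0.06, 0],
    [0, 0, -0.06, 0]
  ]
}}

```text
time: 23.8
tool_pos: [0.4166, -0.1283, 0.0293]
ee_rot: [180.0, 0.1, 2.0]
contact_force: [-6.3, -0.2, 8.5]
grip_width: 0.0153
```

```bash
cat > loc.py <<'E'
import sys
from fit6 import *
def run(tag,ox,oz,pitch,yaw=2):
    im,d=cap('scene','s'+tag);P=cloud('scene',d).reshape(-1,3);st=robot.get_state();t=st['tool_pos']
    s0=np.array([t[0]+ox,t[1]+.004,oz,*np.radians([yaw,pitch,0])])
    for it in range(2):
        q=tr6(P,s0);m=(P[:,2]>.006)&(q[:,0]>-.06)&(q[:,0]<.062)&(abs(q[:,1])<.055)&(q[:,2]>-.01)&(q[:,2]<.08)
        s0,c,f=fit6(P[m],s0)
    print('t',st['time'],'tcp',t.round(4),'F',st['contact_force'].round(1),'w',round(st['grip_width'],4));print('scoop',m.sum(),show(s0),round(f,3))
    g=tr6(t[None],s0)[0];print('tcp in scoop',g.round(4))
    I=im[:,:,::-1]; u=proj('scene',s0[:3]).astype(int);x=max(0,u[0]-70);y=max(0,u[1]-80)
    cv2.imwrite(f'pics/z{tag}.png',cv2.resize(I[y:y+150,x:x+170],None,fx=4,fy=4,interpolation=cv2.INTER_CUBIC))
    return s0
if __name__=='__main__': run(sys.argv[1],*[float(a) for a in sys.argv[2:]])
E
python3 loc.py 24 .12 .015 10
```

```text
t 23.85 tcp [ 0.4165 -0.1282  0.0285] F [-4.  -1.2  6.2] w 0.0149
scoop 1407 [ 5.250e-01 -1.229e-01  4.200e-03  1.900e+00  1.340e+01 -1.000e-01] 0.996
tcp in scoop [-0.1113 -0.0017 -0.0016]
```

View pics/z24.png

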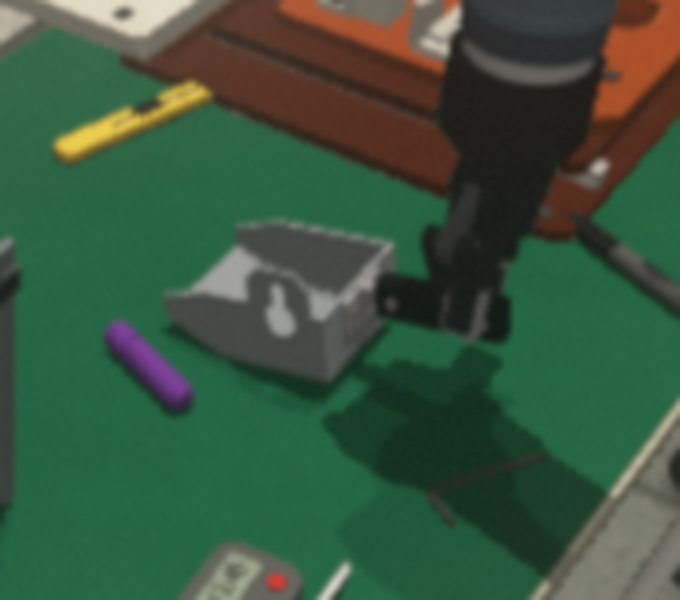

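>>> {"op": "move_arm", "data": {
  "deltas": [
    [0, 0, -0.06, 0],
    [0, 0, -0.06, 0],
    [0, 0, -0.06, 0],
    [0, 0, -0.05, 0],
    [0, 0, -0.04, 0],
    [0, 0, -0.03, 0],
    [0, 0, -0.02, 0],
    [0, 0, 0, 0]
  ]
}}

```text
time: 24.65
tool_pos: [0.4162, -0.1281, -0.0031]
ee_rot: [180.0, 0.2, 2.0]
contact_force: [-6.7, -0.0, 9.0]
grip_width: 0.0146
```

```bash
python3 loc.py 25 .115 .0 0
```

```text
t 24.7 tcp [ 0.4162 -0.1281 -0.003 ] F [-5.5 -1.1  8.8] w 0.0149
scoop 1378 [ 5.381e-01 -1.220e-01  1.800e-03  2.000e+00  4.000e-01  2.000e-01] 0.998
tcp in scoop [-0.122  -0.0019 -0.0056]
```

>>> {"op": "move_arm", "data": {
  "deltas": [
    [0, 0, 0, 0],
    [0, 0, 0, 0],
    [0, 0, 0.02, 0],
    [0, 0, 0.05, 0],
    [0, 0, 0.1, 0],
    [0, 0, 0.15, 0],
    [0, 0, 0.15, 0],
    [0, 0, 0.1, 0]
  ],
  "squeeze": 60
}}

```text
time: 25.5
tool_pos: [0.4189, -0.1279, 0.0553]
ee_rot: [180.0, -0.1, 2.0]
contact_force: [1.0, 0.3, -1.4]
grip_width: 0.015
```

```bash
python3 loc.py 26 .122 .06 0; python3 - <<'E'
from h import *
from scipy.optimize import minimize
I=cv2.imread('pics/top0.png').astype(float).mean(2)
a=np.radians(1.9);ex=np.array([np.cos(a),np.sin(a),0]);ey=np.array([-np.sin(a),np.cos(a),0]);ez=np.array([0,0,1])
x0,y0,W=268,172,24;S=8
patch=I[y0:y0+W,x0:x0+W]
m=robot.camera_model('top');K=np.array(m['camera_matrix']);T=np.linalg.inv(np.array(m['pose']))
def pr(P):
    q=(T[:3,:3]@P.T).T+T[:3,3];q=(K@q.T).T;return q[:,:2]/q[:,2:]
th=np.linspace(0,2*np.pi,48,endpoint=False)
def cyl(c,r,o0,o1):
    P=[c+ey*o+r*(ex*np.cos(t)+ez*np.sin(t)) for o in (o0,o1) for t in th];return np.array(P)
def mask(x,z,yp):
    c=np.array([x,yp,z]);M=np.zeros((W*S,W*S),np.uint8)
    for P in (cyl(c,.0075,-.0095,-.0055),cyl(c,.003,-.0055,0)):
        u=(pr(P)-[x0,y0]+.5)*S;cv2.fillConvexPoly(M,cv2.convexHull(u.astype(np.float32)).astype(np.int32),1)
    M=cv2.GaussianBlur(M.astype(np.float32),(0,0),S*.6)
    return cv2.resize(M,(W,W),interpolation=cv2.INTER_AREA)
# weight local panel region: distance to expected
vv,uu=np.indices((W,W));c0=pr(np.array([[.604,.082,.114]]))[0]-[x0,y0]
wt=(np.hypot(uu-c0[0],vv-c0[1])<6).astype(float)
best=[]
for yp in (.0885,.0901,.0917):
  for x in np.arange(.598,.6121,.001):
    for z in np.arange(.095,.126,.001):
        M=mask(x,z,yp);A=np.c_[M[wt>0],np.ones(int(wt.sum()))];b=patch[wt>0]
        co,res,_,_=np.linalg.lstsq(A,b,rcond=None);best.append((float(np.sum((A@co-b)**2)),yp,round(x,4),round(z,4),co[0].round(1)))
best.sort();[print(b) for b in best[:8]]
for yp in (.0885,.0901,.0917): print(next(b for b in best if b[1]==yp))
E
```

```text
t 25.55 tcp [ 0.42   -0.1283  0.0565] F [ 1.  -0.   0.3] w 0.0147
scoop 1710 [ 0.5411 -0.122   0.0588  2.2    -0.3    -0.3   ] 0.997
tcp in scoop [-0.1213 -0.0016 -0.0018]
(19258.24278256019, 0.0917, np.float64(0.611), np.float64(0.097), np.float64(85.5))
(20052.591128655993, 0.0917, np.float64(0.611), np.float64(0.096), np.float64(85.0))
(20673.057200229294, 0.0901, np.float64(0.608), np.float64(0.106), np.float64(84.1))
(20745.131650791074, 0.0901, np.float64(0.607), np.float64(0.109), np.float64(83.9))
(20760.556753616704, 0.0917, np.float64(0.611), np.float64(0.098), np.float64(84.2))
(20953.9986802424, 0.0917, np.float64(0.61), np.float64(0.099), np.float64(84.0))
(21074.1669809487, 0.0917, np.float64(0.61), np.float64(0.1), np.float64(84.2))
(21251.568639431644, 0.0901, np.float64(0.607), np.float64(0.108), np.float64(83.2))
(21945.388972570832, 0.0885, np.float64(0.604), np.float64(0.118), np.float64(82.5))
(20673.057200229294, 0.0901, np.float64(0.608), np.float64(0.106), np.float64(84.1))
(19258.24278256019, 0.0917, np.float64(0.611), np.float64(0.097), np.float64(85.5))
```

```bash
python3 - <<'E'
from fit6 import *
D=[];
for i in range(6):
    im,d=robot.capture('top');D.append(d)
cv2.imwrite('pics/top27.png',im[:,:,::-1]);D=np.array(D);D[D==0]=np.nan
d=np.nanmedian(D,0);d=np.nan_to_num(d);np.save('pics/top27_d.npy',d)
P=cloud('top',d)
print('noise',np.nanstd(D[:,200:210,290:300],0).mean())
for v in range(177,192): print(v,' '.join('%.3f/%.3f/%.3f'%tuple(P[v,u]) if P[v,u,1]<.0875 else '-' for u in range(275,286)))
b=P.reshape(-1,3);m=(abs(b[:,2]-.166)<.003)&(b[:,0]>.5)&(b[:,0]<.75)&(b[:,1]>.05)&(b[:,1]<.4)
print('board z',np.median(b[m,2]), 'table',np.nanmedian(P[200:230,290:310,2]))
st=robot.get_state();t=st['tool_pos'];print(t)
s0=np.array([t[0]+.121,t[1]+.005,.0585,*np.radians([2,0,0])])
q=tr6(b,s0);m=(q[:,0]>-.06)&(q[:,0]<.065)&(abs(q[:,1])<.055)&(q[:,2]>-.01)&(q[:,2]<.08);print(m.sum())
if m.sum()>100:
    s,c,f=fit6(b[m],s0);print(show(s),f,tr6(t[None],s))
I=cv2.imread('pics/top27.png');cv2.imwrite('pics/z27.png',cv2.resize(I[70:320,130:430],None,fx=2.4,fy=2.4))
E
```

```text
noise 0.0017937641
177 - - - - - - - - - - -
178 - - - - - - - - - - -
179 - - - - - - - - - - -
180 - - - - - - 0.612/0.084/0.116 - - - -
181 - - - - - - 0.609/0.083/0.117 0.610/0.081/0.118 - - -
182 - - - - 0.607/0.087/0.114 0.606/0.084/0.118 0.607/0.082/0.119 0.608/0.081/0.116 - - -
183 - - - - 0.604/0.085/0.116 0.604/0.083/0.118 0.605/0.081/0.119 0.608/0.081/0.112 - - -
184 - - - 0.603/0.087/0.111 0.602/0.084/0.117 0.603/0.083/0.117 0.604/0.081/0.115 0.608/0.081/0.107 - - -
185 - - - - 0.601/0.084/0.115 0.601/0.082/0.117 0.603/0.081/0.113 - - - -
186 - - - - 0.600/0.083/0.113 0.599/0.081/0.115 0.603/0.081/0.107 - - - -
187 - - - - 0.598/0.083/0.110 0.599/0.081/0.111 - - - - -
188 - - - - - - - - - - 0.637/0.087/0.001
189 - - - - - - - - - - 0.635/0.086/0.002
190 - - - - - - - - - 0.632/0.087/0.001 0.633/0.085/0.001
191 - - - - - - - - - 0.630/0.086/0.001 0.631/0.084/0.001
board z 0.16618841140565666 table 0.001075910114306633
[ 0.41684152 -0.12767559  0.05303334]
1148
[ 0.5434 -0.1225  0.0608  1.7    -0.4     0.1   ] 0.9956445993031359 [[-0.12671713 -0.00143306 -0.00678459]]
```

View pics/z27.png

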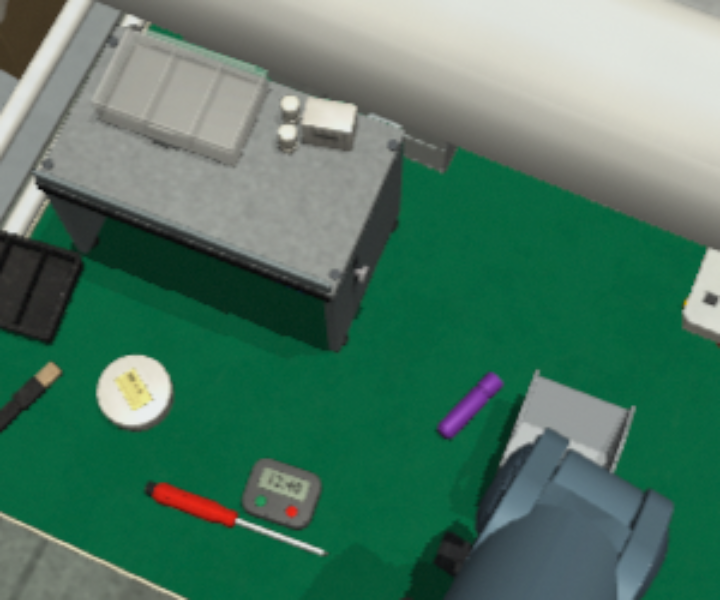

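>>> {"op": "move_arm", "data": {
  "deltas": [
    [0.05, 0.08, 0.02, 0],
    [0.11, 0.18, 0.02, 0],
    [0.15, 0.26, 0.03, 0],
    [0.16, 0.28, 0.03, 0],
    [0.16, 0.28, 0.03, 0],
    [0.13, 0.22, 0.024, 0],
    [0.09, 0.16, 0, 0],
    [0.044, 0.096, 0, 0]
  ]
}}

```text
time: 26.65
tool_pos: [0.508, 0.0308, 0.0691]
ee_rot: [-179.9, -0.0, 2.2]
contact_force: [-0.4, 0.2, -1.5]
grip_width: 0.0145
```

>>> {"op": "move_arm", "data": {
  "deltas": [
    [0, 0, 0, 0],
    [0, 0, 0, 0]
  ]
}}

```text
time: 26.85
tool_pos: [0.5062, 0.0271, 0.0686]
ee_rot: [180.0, 0.1, 2.0]
contact_force: [-1.3, -0.9, -0.9]
grip_width: 0.0146
```

```bash
python3 - <<'E'
from fit6 import *
st=robot.get_state();print(st['time'],st['tool_pos'],st['ee_rot'],st['contact_force'])
for n in('top','scene'):
    im,d=cap(n,n+'28');b=cloud(n,d).reshape(-1,3)
    s0=np.array([.6328,.0331,.0762,*np.radians([1.9,0,0])])
    q=tr6(b,s0);m=(q[:,0]>-.06)&(q[:,0]<.065)&(abs(q[:,1])<.046)&(q[:,2]>-.01)&(q[:,2]<.075);print(n,m.sum())
    if m.sum()>60:
        s,c,f=fit6(b[m],s0);print(show(s),f)
a=cv2.imread('pics/top28.png')[120:270,220:370];c=cv2.imread('pics/scene28.png')[120:270,200:350]
cv2.imwrite('pics/z28.png',cv2.resize(np.hstack([a,c]),None,fx=2.6,fy=2.6,interpolation=cv2.INTER_CUBIC))
E
```

```text
26.85 [0.50618012 0.02705627 0.06863376] [1.79963890e+02 1.02579750e-01 1.97131281e+00] [-1.34300178 -0.85839619 -0.88750532]
top 537
[ 0.6315  0.0299  0.0724  2.4    -0.9    -3.7   ] 0.9702048417132216
scene 896
[ 0.6285  0.0318  0.0712  2.     -0.2    -0.6   ] 1.0
```

View pics/z28.png

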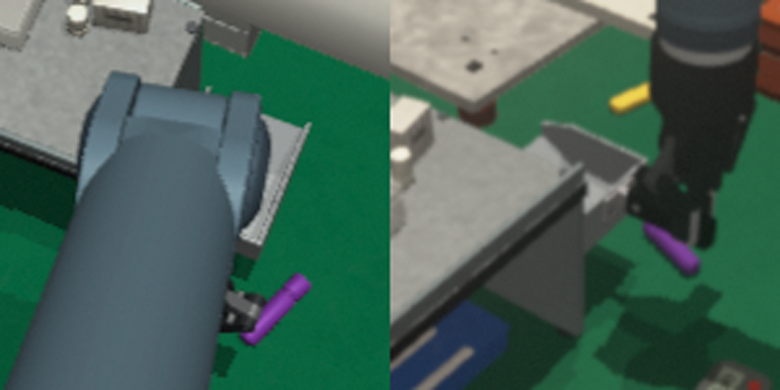

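>>> {"op": "move_arm", "data": {
  "deltas": [
    [0.028, 0.02, 0.03, 0],
    [0, 0.03, 0, 0],
    [0, 0, 0, 0]
  ]
}}

```text
time: 27.25
tool_pos: [0.5102, 0.033, 0.0725]
ee_rot: [-180.0, -0.0, 2.0]
contact_force: [0.3, 0.7, -2.6]
grip_width: 0.0146
```

>>> {"op": "move_arm", "data": {
  "deltas": [
    [0, 0.02, 0, 0],
    [0, 0.02, 0, 0],
    [0, 0, 0, 0]
  ]
}}

```text
time: 27.55
tool_pos: [0.5097, 0.0372, 0.0721]
ee_rot: [-180.0, 0.0, 2.0]
contact_force: [1.2, 0.7, -1.5]
grip_width: 0.0148
```

>>> {"op": "move_arm", "data": {
  "deltas": [
    [0, 0.02, 0, 0],
    [0, 0, 0, 0]
  ]
}}

```text
time: 27.75
tool_pos: [0.5099, 0.0391, 0.0722]
ee_rot: [-180.0, -0.0, 2.0]
contact_force: [-0.2, -1.2, -2.7]
grip_width: 0.0146
```

>>> {"op": "move_arm", "data": {
  "deltas": [
    [0, 0.02, 0, 0],
    [0, 0, 0, 0]
  ]
}}

```text
time: 27.95
tool_pos: [0.5099, 0.0411, 0.0722]
ee_rot: [-180.0, -0.0, 2.0]
contact_force: [-0.0, 0.2, -1.4]
grip_width: 0.0145
```

>>> {"op": "move_arm", "data": {
  "deltas": [
    [0, 0.02, 0, 0],
    [0, 0, 0, 0]
  ]
}}

```text
time: 28.15
tool_pos: [0.5099, 0.043, 0.0722]
ee_rot: [-180.0, -0.0, 2.0]
contact_force: [0.7, -0.4, -2.1]
grip_width: 0.0148
```

```bash
cat > sc.py <<'E'
import sys
from fit6 import *
tag=sys.argv[1];s0=np.array([float(a) for a in sys.argv[2].split(',')]);s0[3:]=np.radians(s0[3:])
n='scene';im,d=cap(n,'s'+tag);b=cloud(n,d).reshape(-1,3)
for _ in range(2):
    q=tr6(b,s0);m=(q[:,0]>-.06)&(q[:,0]<.065)&(abs(q[:,1])<.044)&(q[:,2]>-.01)&(q[:,2]<.075)&(sd(q)<.012)
    s0,c,f=fit6(b[m],s0)
print(m.sum(),show(s0),f); R=Ro.from_euler('ZYX',s0[3:])
print('hole',(R.apply([-.026,.041,.035])+s0[:3]).round(4),'seat',(R.apply([-.026,.041,.057])+s0[:3]).round(4))
F=np.array([robot.get_state()['contact_force']]);print(F.round(1),robot.get_state()['tool_pos'].round(4),robot.get_state()['time'])
E
python3 sc.py 29 .631,.047,.0742,2,0,0
```

```text
642 [ 0.6315  0.0482  0.0751  2.4     0.4    -1.2   ] 1.0
hole [0.6041 0.0888 0.1095] seat [0.6042 0.0893 0.1315]
[[-0.5 -0.2 -2. ]] [0.5099 0.0429 0.0722] 28.2
```

>>> {"op": "move_arm", "data": {
  "deltas": [
    [0, 0.01, 0, 0],
    [0, 0.01, 0, 0],
    [0, 0, 0, 0]
  ]
}}

```text
time: 28.5
tool_pos: [0.5097, 0.0436, 0.0721]
ee_rot: [179.9, 0.0, 1.9]
contact_force: [-0.6, -2.1, -0.9]
grip_width: 0.0145
```

>>> {"op": "move_arm", "data": {
  "deltas": [
    [0, -0.005, -0.03, 0],
    [0, 0, -0.03, 0],
    [0, 0, -0.03, 0],
    [0, 0, 0, 0]
  ]
}}

```text
time: 28.9
tool_pos: [0.51, 0.0437, 0.063]
ee_rot: [180.0, -0.0, 2.0]
contact_force: [-0.5, -2.4, 0.7]
grip_width: 0.0146
```

>>> {"op": "move_arm", "data": {
  "deltas": [
    [0, 0, -0.02, 0],
    [0, 0, -0.02, 0],
    [0, 0, 0, 0]
  ]
}}

```text
time: 29.2
tool_pos: [0.5095, 0.0438, 0.0587]
ee_rot: [180.0, 0.0, 2.0]
contact_force: [-1.1, -3.7, 0.0]
grip_width: 0.0146
```

```bash
python3 sc.py 30 .631,.047,.062,2,0,0
```

```text
514 [ 0.6316  0.0485  0.0622  2.1    -0.4    -1.1   ] 0.9980544747081712
hole [0.6038 0.0892 0.0962] seat [0.6037 0.0896 0.1182]
[[-1.1 -4.3 -0.3]] [0.5095 0.0437 0.0587] 29.25
```

>>> {"op": "move_arm", "data": {
  "deltas": [
    [0, -0.01, -0.02, 0],
    [0, 0, -0.02, 0],
    [0, 0, 0, 0]
  ]
}}

```text
time: 29.55
tool_pos: [0.5097, 0.0436, 0.0547]
ee_rot: [-180.0, 0.0, 2.0]
contact_force: [0.2, -2.8, -0.9]
grip_width: 0.0148
```

>>> {"op": "move_arm", "data": {
  "deltas": [
    [0, 0, -0.02, 0],
    [0, 0, -0.02, 0],
    [0, 0, 0, 0]
  ]
}}

```text
time: 29.85
tool_pos: [0.5098, 0.0435, 0.0509]
ee_rot: [-180.0, 0.0, 2.0]
contact_force: [-0.0, -2.1, -0.9]
grip_width: 0.0148
```

```bash
python3 sc.py 31 .631,.047,.054,2,0,0
```

```text
458 [ 0.6316  0.0486  0.0546  2.2    -0.4    -1.1   ] 0.9978165938864629
hole [0.6038 0.0892 0.0886] seat [0.6036 0.0897 0.1106]
[[-0.9 -1.2 -1.8]] [0.5097 0.0436 0.051 ] 29.9
```

>>> {"op": "move_arm", "data": {
  "deltas": [
    [0, 0, -0.01, 0],
    [0, 0, -0.01, 0],
    [0, 0, 0, 0]
  ]
}}

```text
time: 30.2
tool_pos: [0.5098, 0.0434, 0.0493]
ee_rot: [-180.0, 0.0, 2.0]
contact_force: [-3.2, -2.0, 3.0]
grip_width: 0.0146
```

>>> {"op": "move_arm", "data": {
  "deltas": [
    [0, 0, -0.01, 0],
    [0, 0, -0.01, 0],
    [0, 0, 0, 0]
  ]
}}

```text
time: 30.5
tool_pos: [0.5099, 0.0434, 0.0476]
ee_rot: [180.0, -0.0, 2.0]
contact_force: [-4.7, -2.0, 6.4]
grip_width: 0.0145
```

```bash
python3 sc.py 32 .631,.047,.051,2,0,0
```

```text
455 [ 0.6327  0.0486  0.054   2.4    -1.9    -0.9   ] 0.9978021978021978
hole [0.6038 0.089  0.0875] seat [0.6031 0.0893 0.1095]
[[-4.4 -2.   4.9]] [0.5099 0.0434 0.0477] 30.55
```

>>> {"op": "move_arm", "data": {
  "deltas": [
    [0, 0, 0.02, 0],
    [0, 0, 0, 0]
  ],
  "squeeze": 20
}}

```text
time: 30.75
tool_pos: [0.5095, 0.0434, 0.0491]
ee_rot: [-180.0, 0.0, 2.0]
contact_force: [-2.5, -1.8, 1.0]
grip_width: 0.0149
```

>>> {"op": "move_arm", "data": {
  "deltas": [
    [0, 0, 0, 0],
    [0, 0, 0, 0],
    [0, 0, 0, 0],
    [0, 0, 0, 0]
  ],
  "jaw": 0.3
}}

```text
time: 31.15
tool_pos: [0.5104, 0.0436, 0.0493]
ee_rot: [-180.0, -0.1, 2.0]
contact_force: [0.9, -1.0, 0.5]
grip_width: 0.0299
```

```bash
python3 sc.py 33 .631,.047,.051,2,0,0; python3 -c "
import cv2
c=cv2.imread('pics/s33.png')[110:280,190:370]
cv2.imwrite('pics/z33.png',cv2.resize(c,None,fx=4,fy=3.5,interpolation=cv2.INTER_CUBIC))"
```

```text
431 [ 0.6319  0.0488  0.0524  2.2    -2.      1.7   ] 0.9953596287703016
hole [0.6031 0.0877 0.0877] seat [0.6024 0.087  0.1097]
[[-0.9  0.1  0.5]] [0.5103 0.0435 0.0493] 31.2
```

View pics/z33.png

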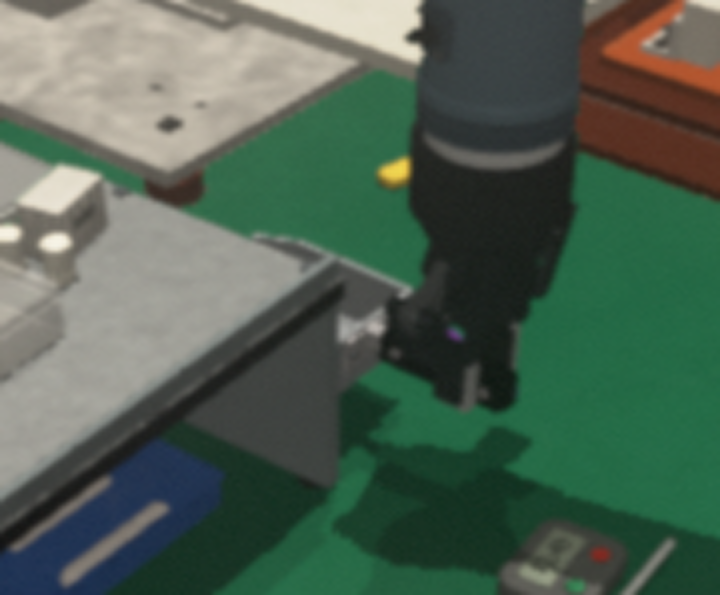

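>>> {"op": "move_arm", "data": {
  "deltas": [
    [0, 0, 0.03, 0],
    [0, 0, 0.08, 0],
    [0, 0, 0.15, 0],
    [0, 0, 0.25, 0],
    [0, 0, 0.3, 0],
    [-0.1, 0, 0.3, 0],
    [-0.3, -0.1, 0.2, 0],
    [-0.3, -0.2, 0, 0]
  ]
}}

```text
time: 32.0
tool_pos: [0.4429, 0.0152, 0.1846]
ee_rot: [-180.0, -0.5, 2.2]
contact_force: [0.3, -1.6, -0.4]
grip_width: 0.0304
```

>>> {"op": "move_arm", "data": {
  "deltas": [
    [-0.2, -0.3, 0, 0],
    [0, -0.4, 0, 0],
    [0, -0.4, 0, 0],
    [0, -0.4, 0, 0],
    [0, -0.4, 0, 0],
    [0, -0.2, 0, 0],
    [0, 0, 0, 0],
    [0, 0, 0, 0]
  ]
}}

```text
time: 32.8
tool_pos: [0.42, -0.1963, 0.1806]
ee_rot: [-180.0, -0.0, 2.0]
contact_force: [0.1, -0.5, -1.0]
grip_width: 0.0299
```

```bash
python3 sc.py 34 .632,.048,.053,2,0,0; python3 - <<'E'
from fit6 import *
im,d=cap('top','top34');b=cloud('top',d).reshape(-1,3)
s0=np.array([.633,.048,.054,*np.radians([2,0,0])])
q=tr6(b,s0);m=(q[:,0]>-.15)&(q[:,0]<.065)&(abs(q[:,1])<.042)&(q[:,2]>-.01)&(q[:,2]<.075)
s,c,f=fit6(b[m],s0);print(m.sum(),show(s),f);R=Ro.from_euler('ZYX',s[3:]);print('seat top',R.apply([-.026,.041,.057])+s[:3])
a=cv2.imread('pics/top34.png')[70:270,130:330];c=cv2.imread('pics/s34.png')[130:330,130:330]
cv2.imwrite('pics/z34.png',cv2.resize(np.hstack([a,c]),None,fx=1.95,fy=1.95,interpolation=cv2.INTER_CUBIC))
E
```

```text
470 [ 0.6317  0.0487  0.052   2.4    -1.4     1.8   ] 1.0
hole [0.6032 0.0875 0.0876] seat [0.6027 0.0868 0.1096]
[[ 0.7 -0.   0.3]] [ 0.4201 -0.1954  0.1804] 32.85
2532 [ 0.6333  0.0482  0.0541  1.9    -1.4     3.1   ] 0.9691943127962085
seat top [0.60462867 0.08511462 0.11262162]
```

View pics/z34.png

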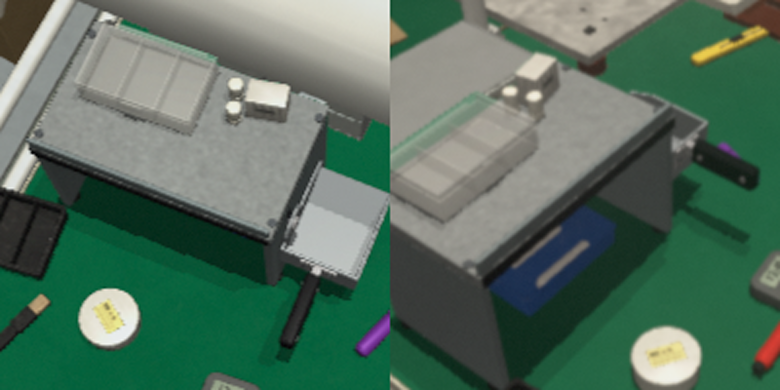

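>>> {"op": "move_arm", "data": {
  "deltas": [
    [0, 0, 0, 0],
    [0, 0, 0, 0],
    [0, 0, 0, 0],
    [0, 0, 0, 0],
    [0, 0, 0, 0]
  ]
}}

```text
time: 33.4
tool_pos: [0.4199, -0.1967, 0.1801]
ee_rot: [-180.0, 0.0, 2.0]
contact_force: [-0.5, 0.2, 0.1]
grip_width: 0.03
```

```bash
python3 sc.py 35 .632,.048,.053,2,0,0; python3 - <<'E'
from h import *
P=cloud('scene',np.load('pics/s35_d.npy'));I=cv2.imread('pics/s35.png').astype(int)
wm=(I.min(2)>75)&(P[...,0]>.56)&(P[...,0]<.8)&(P[...,1]>.1)&(P[...,1]<.34)&(P[...,2]>.004)&(P[...,2]<.1)
n,l,st,c=cv2.connectedComponentsWithStats(wm.astype(np.uint8))
for i in range(1,n):
    if st[i,4]>8: print(st[i],np.nanmedian(P[l==i],axis=0).round(3),P[l==i].min(0).round(3),P[l==i].max(0).round(3))
t=P.reshape(-1,3);t=t[(np.hypot(t[:,0]-.455,t[:,1]-.233)<.045)&(t[:,2]>.021)&(t[:,2]<.029)]
print('tin',cv2.minEnclosingCircle(t[:,:2].astype(np.float32)))
robot.finish_job(); print(robot.get_state()['time'])
E
```

```text
477 [ 0.6319  0.0489  0.0525  2.6    -1.9     2.5   ] 0.9979035639412998
hole [0.603  0.0871 0.0884] seat [0.6023 0.0862 0.1103]
[[-0.1  0.1 -0.4]] [ 0.4199 -0.1968  0.1802] 33.45
[117 217   9   8  39] [0.792 0.285 0.091] [0.782 0.277 0.089] [0.799 0.293 0.094]
[193 247  25  20  60] [0.654 0.201 0.011] [0.652 0.169 0.005] [0.656 0.237 0.015]
[205 254  27  23 136] [0.612 0.21  0.018] [0.603 0.171 0.01 ] [0.619 0.242 0.025]
tin ((0.45443853735923767, 0.23473604023456573), 0.03352900967001915)
the job is handed in; nothing more can be done
the job is handed in; nothing more can be done
```

The three posts were tipped into the blue tray and the empty scoop is hanging released on the screw. I handed the job in at about 33.5 s. One thing I could not confirm: only two posts are visible in the tray.

**What happened**
- **First attempt:** The first grip lost the scoop. The fingertips sat about 30 mm higher than the reported tool point, so only the top of the bar was held. The scoop dropped about 8 cm, mouth onto the tray's front wall, with all posts still in it. My measurements showed the tray and tin had not moved.
- **Tipping:** I gripped again lower and tilted the scoop to about 39° by raising its ear gently against the underside of the board. The force there was about 8 N, and the posts rolled out.
- **Hanging:** I levelled the scoop on the table and passed the keyhole over the screw head without touching it. I then slid it down about 23 mm until it was carried by the screw, let go and drew back.

**Last checks**
- **Posts:** Two posts show in the tray, at x of about 0.61 and 0.66. The third should be behind the rear one, hidden by the board. The gap to the back wall matches one post, the scoop is empty, and no other post showed under the shelf.
- **Scoop:** The keyhole's seated point is about 0.110 m over the table, and the scoop leans about 3°. It is within 2 mm of the slot's line. The distance to the panel reads about 4 mm in the scene camera and 5 mm in the top camera (limit 7 mm); the two cameras disagree by 1–2 mm.
- **Bystanders:** The tin is within 1 mm of where it started. The tray had not moved when last measured, just after pouring. The stopwatch was never approached, but I did not measure it again.

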